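# Restack the sewing boxes in the laundry niche

## Task

Take the steel pill tin off the lid of the big sewing box and stand it in the upper tray of the two-tier basket. Then put the small sewing case back on top of the big box where that stands in the lower tray, with all four of its feet down in the lid's corner recesses, and let go. Carry the case level, as it is full of pins; set it down gently, keep the big box in its place and leave the spool, the button jar and the softener bottle alone.

Things in the scene. Friction and masses are not known exactly. Their poses are not given: they have to be found in the camera images.
- basket: Two-tier stacking basket, cream plastic, fixed on the sill, turned up to 0.25 rad. Origin: centre of its underside; +x from its open front to its back. Lower tray: x -140 to 140, y -145 to 145 mm, solid floor, top z 10, front lip top z 34, sides and back z 49. Four 12 mm posts at x -44 and 134, y +-139 carry the upper tray; between them all sides are open.
- upper_tray (a point): Centre of the upper tray's floor (tops of its bars), basket frame (45, 0, 293) mm, same axes. Bars 5 mm wide, 18 mm apart, along x. The tray spans basket x -50 to 140, y -145 to 145: clear floor 180 by 280 mm, walls 5 mm thick; front lip top z 315, sides and back z 332. Four purple clothespins clipped on the back edge reach z 379.
- upper_front_edge (a point): Middle of the lower front edge of the upper tray, basket frame (-50, 0, 287) mm. It overhangs the big box, 5 to 11 mm nearer the basket's front than the box's centre.
- big_box: Big sewing box, mint body, teal lid, 0.9 kg, loose in the lower tray, x along the basket's x within 0.05 rad. 170 (x) by 120 (y) by 70 mm tall; latches on the x ends reach x +-89. Origin: centre of the underside of its feet. Lid top z 70; in the lid four square recesses 19 mm wide, 6 mm deep, dark pads, centres x +-68, y +-43.
- case: Small sewing case, mint body, teal lid, cream handle, 0.25 to 0.5 kg, loose on the sill, its x within 0.45 rad of world x. 170 (x) by 120 (y), lid top z 56 mm. Origin: centre of the underside of its feet. Four round feet 14 mm wide, 8 tall, at x +-68, y +-43, as the recesses; either end may face forward. Seated, its origin is 64 mm above the big box's (70 if on the flat of the lid).
- handle (a point): Middle of the case's handle bar, case frame (0, 0, 85) mm. Bar along case x: 70 long, 14 wide (y), z 77 to 93, flat sides, legs at x +-28. Stacked, it is 128 mm below the upper tray's underside and 5 to 11 mm behind its front edge: there a gripper fits only leaning about 25 to 45 degrees from vertical towards the basket's front, so grip the level case on the sill at that lean already.
- tin: Round stainless steel pill tin, 50 mm in diameter, 30 mm tall, 0.06 kg, loose, on the big box's lid 36 to 52 mm in front of its centre, partly below the overhang. Origin: centre of its underside.
- spool: Bystander: red thread spool, white flanges, 34 mm in diameter, 44 mm tall, standing in the lower tray on the basket's +y side of the big box. Origin: centre of its underside.
- button_jar: Bystander: yellow jar with a steel lid, 64 mm in diameter, 85 mm tall, standing on the sill well to one side. Origin: centre of its underside.
- softener: Bystander: blue softener bottle, 72 mm in diameter, 210 mm tall, standing on the sill well to one side. Origin: centre of its underside.
There are look-alikes about, which are no part of the job. Of the things that look like the tin, the smallest one is meant.

How it is judged:
On the way, in this order (a step that is already met when the one before it is completed fails the run):
1. the pill tin stands in the upper tray (x of tin in the frame of basket between -0.03 and 0.12 m and y of tin in the frame of basket between -0.13 and 0.13 m and z of tin in the frame of basket between 0.289 and 0.298 m and angle between tin's own z axis and vertical below 0.12 rad), for 0.2 s.
2. the case is seated on the big box, all four feet in the lid recesses (z of case in the frame of big_box between 0.061 and 0.0665 m and horizontal distance between case and big_box below 0.006 m and angle between the x axis of case and the x axis of big_box, either way round below 0.08 rad and angle between the z axis of case and the z axis of big_box, either way round below 0.03 rad), for 0.2 s.
At the end, for the whole second after the job is handed in: The tin stands upright, at rest, on the upper tray's floor; the case rests level on the big box, all four feet down in the recesses (height within 2.5 mm, centre within 6 mm); the big box stands flat within 20 mm of its start; all is let go (all of step 1 and all of step 2 and angle between big_box's own z axis and vertical below 0.03 rad and distance of big_box from where it was at the start of the episode below 0.02 m and linear speed of each of case, tin below 0.02 m/s); the robot touches nothing.
It fails at once if the case is tipped more than about 20 degrees (angle between case's own z axis and vertical above 0.35 rad).
It fails at once if the case is dropped or banged on the big box (faster than 0.42 m/s just above the lid, or over 60 N) ((linear speed of case above 0.42 m/s and z of case in the frame of big_box below 0.085 m and horizontal distance between case and big_box below 0.03 m) or contact force between case and big_box above 60 N).
It fails at once if the big box is shoved more than 20 mm (distance of big_box from where it was at the start of the episode above 0.02 m).
It fails at once if the spool, the button jar or the softener bottle is moved more than 20 mm or knocked over (distance of any of spool, button_jar, softener from where it was at the start of the episode above 0.02 m or angle between any of spool, button_jar, softener's own z axis and vertical above 0.4 rad).
It also fails if it takes over 72 s, if anything falls off the work surface, if the arm or the gripper's body presses on something with over 40 N, if the wrist force passes 120 N, or if a joint passes its speed limit or range.

## Robot

A 6-joint arm with a two-finger parallel gripper is mounted at the origin on the work surface. World frame = base frame: x ahead of the robot, y to its left, z up, the work surface at z = 0. Lengths are in m, angles in rad, forces in N, time in s.
With the tool pointing down it reaches from about 0.375 to 0.925 m from the base axis. Payload 5.7 kg.
Tool frame: the origin (TCP) lies at the very end of the fingers, on their centre line; the grasp point (between the pads) lies 19 mm behind it; z points along the fingers, y is the line along which they close (so a half turn about z gives the same grasp; the last joint's range is limited). The gripper opens to 85 mm and grips with 20 to 120 N. Pads are 22 mm wide; open, the fingers measure 114 mm over their backs; the gripper's body (76 mm by 85 mm) begins 54 mm behind the grasp point. The pads swing forward as they close: fully open they stand 13 mm farther back than shut.
Start: joints at [1.083, 0.359, 1.51, -0, 1.272, -0.115], TCP at [0.219, 0.559, 0.193] pointing down, gripper open.
Joint ranges: [-2.97, 2.97], [-1.01, 2.36], [0.21, 2.38], [-0.96, 4.11], [0.2, 2.71], [-2.98, 2.98]. Speed limits (rad/s): [2.39, 2.39, 3.14, 3.14, 3.14, 3.14].

## Interface

Orientations are given as a rotation vector (axis times angle).
In Python, from station import robot, optics gives the robot as it stands.
- The arm moves only by the shell command python3 -m crank 'ROWS'. ROWS is JSON, a list of rows, each an object with "translation": the shift along the tool's x, y, z in units of 30 mm (1.0 is 30 mm), a list of three; "spin": the turn about the tool's z in units of 6 degrees (1.0 is 6 degrees); "grip": the finger opening in mm, from 0 to 85.4. In form: [{"translation": [x, y, z], "spin": spin, "grip": grip}, ...]. A call has 1 to 5 rows; each row shifts and turns the commanded pose from where the row before left it, along the tool's axes as they then stand; what a row does not reach is not made up. A row lasts 1/10 s, in which the tool goes at most 50 mm and 8.59 degrees, less where a joint would pass 70% of its speed; a pose out of reach is approached as far as the arm can. A call is refused whole if a number of a shift passes 1 or a number of a turn 1, either way. A call with a gripper value outside its range is refused whole. The fingers move at their own pace and stop on an object; the grip force is fixed at half the most. Time passes only in rows, so rows that do not move let the fingers close. It gives the time, the measured TCP pose, the force, the opening and the grip force at its end, in the units of the state.
- robot.read_state(): the state, without advancing time (a new reading comes with each control period).
- optics.read_camera(name): name is "scene" or "top" or "wrist"; returns the picture (480x640x3 uint8, red, green, blue); there is no depth.
- optics.camera_params(name): a dict with "vertical_fov" (degrees; the focal length in pixels is half the picture's height over the tangent of half this angle, whatever the lens; pixels are square), "cx", "cy" (the principal point, pixels), "R" (3x3) and "t" (3): a world point X has camera coordinates R X + t. Camera axes: x right, y down, z forward; pixel columns grow to the right and rows downward; lengths in m; the calibration is good to about 2 mm. The wrist camera is an equidistant fisheye: a pixel r from the principal point sees the ray r / f radians off the axis. A picture is of the moment at which its call begins: read the wrist's pose just before it. camera_params takes no time and is no camera call; for the wrist camera it gives the pose at the moment of the call.
- robot.finish_job(): hands the job in; it is judged then, once.
The state is a dict: "time": time; "joints": joint angles; "qvel": joint speeds; "effort": joint torques, N m; "ee_pos": TCP position; "tool_rot": TCP orientation; "ft_force": force on the tool from outside, world axes, zero at the start; "moment": the same for the moment, N m; "gripper_width": finger opening in m; "grasp_force": force on a finger pad.
Only numpy, scipy, OpenCV 4.12 (cv2) and the standard library are available. Lean on these libraries where they do the work, as an engineer would, in place of code of your own. Each camera call takes 0.05 s, during which the arm holds its last target. There are 200 camera calls.

## Working session

There is one attempt and no reset: what is moved stays moved. The work goes in short steps, Python scripts to look and compute and a shell command to move; the robot and the scene stay as the last step left them, time stands still between calls to the robot, and variables do not carry over. Pictures are saved under pics/ and viewed, at most 10 in all, crops included, and the job is handed in when it is done.

```bash
ls -la; mkdir -p pics; python3 -m crank --help | head -30; python3 - <<'E'
from station import robot, optics
import cv2
print(robot.read_state())
for n in ("scene","top","wrist"):
    p=optics.camera_params(n); print(n,p)
    cv2.imwrite(f"pics/{n}0.png",optics.read_camera(n)[:,:,::-1])
E
```

```text
total 12
drwxr-xr-x  3 agent agent 4096 Nov 30 23:38 .
drwxr-xr-x 23 root  root  4096 Nov 30 23:38 ..
drwxr-xr-x  2 agent agent 4096 Nov 30 23:38 pics
{'time': 0.0, 'joints': array([ 1.08288372e+00,  3.59493877e-01,  1.51142289e+00,  2.07533341e-05,
        1.27248654e+00, -1.15081030e-01]), 'qvel': array([ 8.32254729e-05, -5.39781724e-04, -1.11218513e-03,  1.19583285e-03,
        2.01186057e-03,  1.76704236e-03]), 'effort': array([ 1.87311351e-03, -5.27627635e+01, -2.78618538e+01, -1.40694679e-04,
        1.32938940e-02,  5.11384906e-05]), 'ee_pos': array([0.21819398, 0.55812979, 0.1920639 ]), 'tool_rot': array([-5.82162498e-01, -3.08661415e+00,  2.70613873e-03]), 'ft_force': array([-0.223281  , -0.22597534, -0.28992475]), 'moment': array([ 0.02496855, -0.05568382,  0.1053487 ]), 'grasp_force': 0.0, 'gripper_width': 0.08546141868323567}
scene {'vertical_fov': 54.716741008114504, 'cx': 319.11907629087216, 'cy': 245.95449117479592, 'R': array([[-0.13677641,  0.99036806, -0.02152501],
       [ 0.63285456,  0.07064334, -0.77104126],
       [-0.76209403, -0.11908245, -0.63642129]]), 't': array([ 0.09253999, -0.17357154,  1.61956549])}
top {'vertical_fov': 54.92826037881467, 'cx': 320.23539149982304, 'cy': 242.849312098004, 'R': array([[-0.04069713, -0.99915209,  0.00623182],
       [-0.97632208,  0.03843947, -0.2128793 ],
       [ 0.21245925, -0.01474784, -0.97705863]]), 't': array([0.01972113, 0.53621309, 1.21982046])}
wrist {'vertical_fov': 65.70646984690485, 'cx': 318.16681049695154, 'cy': 236.78942641718993, 'R': array([[ 0.3648869 ,  0.93105016, -0.00177442],
       [ 0.88238438, -0.34520498,  0.31973634],
       [ 0.29707803, -0.11823332, -0.94750489]]), 't': array([-0.59973403, -0.04080958,  0.38111107])}invalid input: not JSON, or not a number
```

View pics/scene0.png

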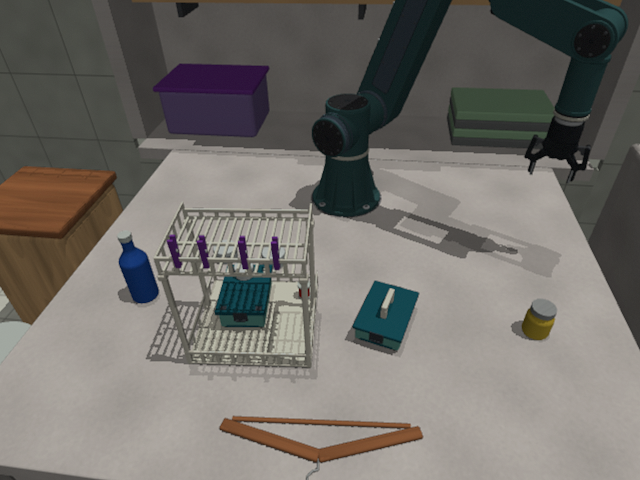

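View pics/top0.png

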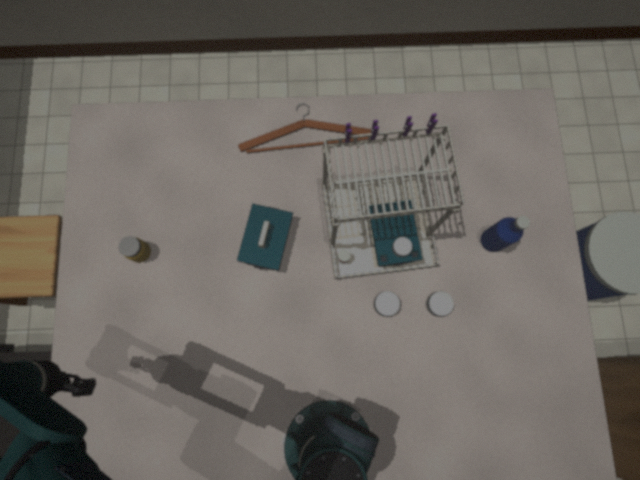

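```bash
cat > h.py <<'E'
import numpy as np, cv2
from scipy.spatial.transform import Rotation as Rn
from station import robot, optics
def params(n):
    p=optics.camera_params(n); p['f']=240/np.tan(np.radians(p['vertical_fov'])/2); p['fish']=n=='wrist'
    p['R']=np.array(p['R']);p['t']=np.array(p['t']); return p
def ray(p,u,v):
    a=np.array([u-p['cx'],v-p['cy']])/p['f']
    if p['fish']:
        r=np.hypot(*a); d=np.array([*(a*np.sin(r)/max(r,1e-9)),np.cos(r)])
    else: d=np.array([*a,1.])
    return -p['R'].T@p['t'], p['R'].T@d/np.linalg.norm(d)
def onz(p,u,v,z):
    o,d=ray(p,u,v); return o+d*(z-o[2])/d[2]
def proj(p,X):
    c=p['R']@np.asarray(X)+p['t']
    if p['fish']:
        r=np.hypot(c[0],c[1]); th=np.arctan2(r,c[2]); return p['cx']+p['f']*th*c[0]/r, p['cy']+p['f']*th*c[1]/r
    return p['cx']+p['f']*c[0]/c[2], p['cy']+p['f']*c[1]/c[2]
def tri(rays):
    A=sum(np.eye(3)-np.outer(d,d) for o,d in rays); b=sum((np.eye(3)-np.outer(d,d))@o for o,d in rays)
    X=np.linalg.solve(A,b); return X,[np.linalg.norm((np.eye(3)-np.outer(d,d))@(X-o)) for o,d in rays]
def teal(im):
    h=cv2.cvtColor(im,cv2.COLOR_RGB2HSV); return cv2.inRange(h,(80,80,30),(100,255,255))
def tool(): 
    s=robot.read_state(); return np.array(s['ee_pos']),Rn.from_rotvec(s['tool_rot']).as_matrix()
def st():
    s=robot.read_state();x,R=tool()
    print('t%.2f'%s['time'],'tcp',x.round(4),'z',R[:,2].round(3),'y',R[:,1].round(3),'q',np.round(s['joints'],3),'F',np.round(s['ft_force'],1),'w',round(s['gripper_width']*1e3,1),'g',round(s['grasp_force'],1))
E
python3 - <<'E'
from h import *
im=cv2.imread('pics/top0.png')[:,:,::-1]; p=params('top')
m=teal(im); cs,_=cv2.findContours(m,0,2)
for c in cs:
    if cv2.contourArea(c)>150:
        r=cv2.minAreaRect(c); print('top teal',cv2.contourArea(c),np.round(r,1) if 0 else r)
        for q in cv2.boxPoints(r): print('   ',q.round(),onz(p,*q,.056).round(3),onz(p,*q,.08).round(3))
h=cv2.cvtColor(im,cv2.COLOR_RGB2HSV); m=cv2.inRange(h,(0,0,165),(179,60,255)); 
cs,_=cv2.findContours(m,0,2)
for c in cs:
    a=cv2.contourArea(c)
    if 60<a<3000:
        (u,v),r=cv2.minEnclosingCircle(c); print('white',a,round(u),round(v),round(r,1),onz(p,u,v,.03).round(3),onz(p,u,v,.11).round(3))
a=np.ascontiguousarray(im[100:330,220:540]);cv2.imwrite('pics/topc.png',cv2.resize(a,None,fx=2.5,fy=2.5,interpolation=2)[:,:,::-1])
E
```

```text
top teal 367.0 ((34.5, 465.5), (43.0, 27.0), -0.0)
    [ 13. 479.] [-0.033  0.785  0.056] [-0.027  0.77   0.08 ]
    [ 13. 452.] [0.03  0.791 0.056] [0.035 0.776 0.08 ]
    [ 56. 452.] [0.026 0.684 0.056] [0.03  0.671 0.08 ]
    [ 56. 479.] [-0.037  0.679  0.056] [-0.031  0.666  0.08 ]
top teal 1498.0 ((33.5, 438.5), (67.0, 81.0), 0.0)
    [  0. 479.] [-0.031  0.817  0.056] [-0.026  0.802  0.08 ]
    [  0. 398.] [0.161 0.837 0.056] [0.163 0.822 0.08 ]
    [ 67. 398.] [0.154 0.666 0.056] [0.156 0.653 0.08 ]
    [ 67. 479.] [-0.038  0.651  0.056] [-0.033  0.639  0.08 ]
top teal 1793.0 ((395.8188171386719, 239.47315979003906), (46.63239669799805, 42.22983169555664), 79.99201965332031)
    [371. 220.] [ 0.596 -0.147  0.056] [ 0.59  -0.143  0.08 ]
    [413. 213.] [ 0.613 -0.265  0.056] [ 0.606 -0.259  0.08 ]
    [421. 259.] [ 0.481 -0.276  0.056] [ 0.477 -0.271  0.08 ]
    [379. 266.] [ 0.465 -0.16   0.056] [ 0.462 -0.157  0.08 ]
top teal 2233.5 ((264.7353210449219, 236.558837890625), (40.98851776123047, 57.96601486206055), 14.03624439239502)
    [238. 260.] [0.499 0.226 0.056] [0.494 0.222 0.08 ]
    [252. 203.] [0.658 0.186 0.056] [0.651 0.183 0.08 ]
    [292. 213.] [0.625 0.075 0.056] [0.618 0.074 0.08 ]
    [278. 270.] [0.467 0.118 0.056] [0.463 0.116 0.08 ]
```

View pics/topc.png

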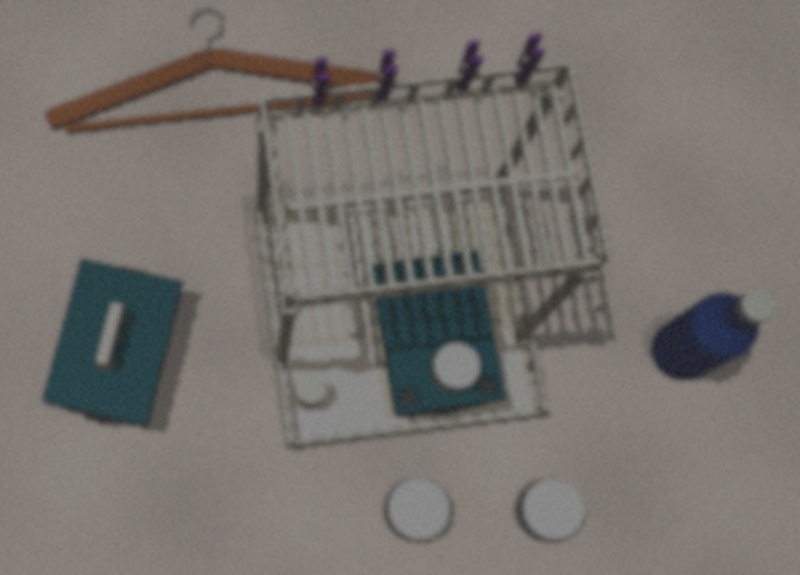

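```bash
for i in 1 2 ; do python3 -m crank '[{"translation":[0,0,-1],"spin":0,"grip":85},{"translation":[0,0,-1],"spin":0,"grip":85},{"translation":[0,0,-1],"spin":0,"grip":85},{"translation":[0,0,-1],"spin":0,"grip":85},{"translation":[0,0,0],"spin":0,"grip":85}]' | tail -c 500; done; python3 -c "from h import *;st()"
```

```text
time: 0.65
ee_pos: [0.2197, 0.561, 0.3175]
tool_rot: [0.582, 3.085, 0.012]
ft_force: [-0.2, -0.3, 1.6]
gripper_width: 0.0849
grasp_force: 0.0
time: 1.15
ee_pos: [0.2193, 0.5602, 0.4366]
tool_rot: [0.582, 3.085, 0.01]
ft_force: [0.9, 0.2, -0.4]
gripper_width: 0.0845
grasp_force: 0.0
t1.15 tcp [0.2193 0.5602 0.4366] z [ 0.003  0.006 -1.   ] y [0.364 0.931 0.006] q [ 1.083  0.243  1.101  0.     1.791 -0.115] F [ 0.9  0.2 -0.4] w 84.5 g 0.0
```

```bash
for i in 1 2 3; do python3 -m crank '[{"translation":[0,1,0],"spin":0,"grip":85},{"translation":[0,1,0],"spin":0,"grip":85},{"translation":[0,1,0],"spin":0,"grip":85},{"translation":[0,1,0],"spin":0,"grip":85},{"translation":[0,1,0],"spin":0,"grip":85}]' >/dev/null; python3 -c "from h import *;st()"; done
```

```text
t1.65 tcp [0.2734 0.6992 0.4305] z [-0.001 -0.003 -1.   ] y [ 0.364  0.931 -0.003] q [ 1.106  0.519  0.699 -0.     1.926 -0.092] F [0.5 0.4 1. ] w 84.8 g 0.0
t2.15 tcp [0.3195 0.8169 0.4088] z [ 0.004  0.013 -1.   ] y [0.364 0.931 0.013] q [ 1.118e+00  8.040e-01  2.200e-01  2.000e-03  2.104e+00 -7.800e-02] F [-0.   0.9 -0.7] w 85.1 g 0.0
t2.65 tcp [0.3438 0.8791 0.3736] z [ 0.043  0.11  -0.993] y [0.362 0.925 0.118] q [ 1.121  0.85   0.215  0.01   1.958 -0.073] F [ 0.6 -0.2 -0.4] w 85.1 g 0.0
```

```bash
for i in 1 2 ; do python3 -m crank '[{"translation":[0,1,0],"spin":0,"grip":85},{"translation":[0,1,0],"spin":0,"grip":85},{"translation":[0,1,0],"spin":0,"grip":85},{"translation":[0,1,0],"spin":0,"grip":85},{"translation":[0,1,0],"spin":0,"grip":85}]' >/dev/null; python3 -c "from h import *;st()"; done;  python3 -m crank '[{"translation":[0,-1,0],"spin":0,"grip":85},{"translation":[0,-1,0],"spin":0,"grip":85},{"translation":[0,-1,0],"spin":0,"grip":85},{"translation":[0,-1,0],"spin":0,"grip":85},{"translation":[0,-1,0],"spin":0,"grip":85}]' >/dev/null; python3 -c "from h import *;st()"
```

```text
t3.15 tcp [0.3654 0.9343 0.3453] z [ 0.078  0.201 -0.977] y [0.356 0.909 0.215] q [ 1.123  0.889  0.215  0.017  1.821 -0.069] F [0.7 0.1 0.2] w 85.4 g 0.0
t3.65 tcp [0.3846 0.9835 0.3359] z [ 0.116  0.296 -0.948] y [0.345 0.883 0.318] q [ 1.123  0.912  0.215  0.024  1.692 -0.068] F [-0.1  0.1 -0.2] w 84.9 g 0.0
t4.15 tcp [0.3321 0.8493 0.2888] z [ 0.116  0.296 -0.948] y [0.345 0.883 0.318] q [ 1.11   0.591  0.941  0.029  1.288 -0.092] F [-0.5 -0.3  0.7] w 85.3 g 0.0
```

```bash
for i in 1 2 3 4 5; do python3 -m crank '[{"translation":[0,-1,-0.35],"spin":0,"grip":85},{"translation":[0,-1,-0.35],"spin":0,"grip":85},{"translation":[0,-1,-0.35],"spin":0,"grip":85},{"translation":[0,-1,-0.35],"spin":0,"grip":85},{"translation":[0,-1,-0.35],"spin":0,"grip":85}]' >/dev/null; python3 -c "from h import *;st()"; done
```

```text
t4.65 tcp [0.2743 0.7014 0.2916] z [ 0.116  0.296 -0.948] y [0.345 0.883 0.318] q [ 1.087  0.335  1.353  0.039  1.132 -0.122] F [-0.5 -0.6  0.3] w 84.9 g 0.0
t5.15 tcp [0.2165 0.5534 0.294 ] z [ 0.116  0.296 -0.948] y [0.345 0.883 0.318] q [ 1.049  0.088  1.672  0.054  1.063 -0.168] F [0.4 0.2 1.2] w 84.8 g 0.0
t5.65 tcp [0.1586 0.4055 0.2963] z [ 0.116  0.296 -0.948] y [0.345 0.883 0.318] q [ 0.97  -0.186  1.919  0.08   1.093 -0.253] F [ 0.1 -0.7 -0.4] w 85.2 g 0.0
t6.15 tcp [0.1005 0.2576 0.2986] z [ 0.117  0.296 -0.948] y [0.343 0.884 0.318] q [ 0.71  -0.525  2.084  0.154  1.298 -0.51 ] F [-0.4 -1.2 -0.1] w 84.9 g 0.0
t6.65 tcp [0.0813 0.1699 0.298 ] z [ 0.109  0.255 -0.961] y [0.356 0.892 0.277] q [-0.116 -0.755  2.114  0.271  1.696 -1.26 ] F [ 0.1 -1.1  0.3] w 84.8 g 0.0
```

```bash
python3 - <<'E'
from h import *
im=cv2.imread('pics/top0.png')[:,:,::-1]; p=params('top')
g=lambda u,v,z:onz(p,220+u/2.5,100+v/2.5,z).round(4)
print('tray front top L,R',g(268,308,.315),g(600,268,.315))
print('low tray front lip L,R',g(288,446,.034),g(548,414,.034))
print('recess',g(408,397,.075),g(488,385,.075)); print('lid front corners',g(397,414,.08),g(508,400,.08),'lid rear vis',g(376,292,.08),g(488,282,.08))
print('tin',g(457,365,.11),'r',g(483,365,.11),'decoys',g(419,509,.03),g(552,509,.03))
print('handle ends',g(118,303,.093),g(103,367,.093),'case corners',[g(*q,.056) for q in((82,260),(183,282),(150,425),(43,402))])
print('spool',g(314,390,.054),'jar',onz(p,129,247,.085),'soft',onz(p,522,222,.21))
E
```

```text
tray front top L,R [ 0.5246 -0.0151  0.315 ] [ 0.5499 -0.3138  0.315 ]
low tray front lip L,R [ 0.4393 -0.0395  0.034 ] [ 0.4636 -0.3316  0.034 ]
recess [ 0.4819 -0.1702  0.075 ] [ 0.4917 -0.2581  0.075 ]
lid front corners [ 0.4629 -0.1563  0.08  ] [ 0.4734 -0.2772  0.08  ] lid rear vis [ 0.5996 -0.1424  0.08  ] [ 0.6062 -0.2668  0.08  ]
tin [ 0.5081 -0.2192  0.11  ] r [ 0.507  -0.2468  0.11  ] decoys [ 0.3643 -0.1804  0.03  ] [ 0.3585 -0.327   0.03  ]
handle ends [0.5946 0.1402 0.093 ] [0.5243 0.1574 0.093 ] case corners [array([0.6564, 0.1836, 0.056 ]), array([0.6262, 0.0706, 0.056 ]), array([0.4654, 0.1112, 0.056 ]), array([0.4955, 0.2279, 0.056 ])]
spool [ 0.4975 -0.0702  0.054 ] jar [0.53946372 0.51386835 0.085     ] soft [ 0.53637336 -0.49758391  0.21      ]
```

```bash
cat >> h.py <<'E'
def go(*targets,start=None):
    x,R=tool(); x=x if start is None else np.array(start)
    for T in targets:
        T=np.array(T); d=R.T@(T-x)/.03; n=int(np.ceil(np.abs(d).max()/1.0-1e-6)); n=max(n,int(np.ceil(np.linalg.norm(d)*.03/.048)))
        print('to',T.round(3),'rows',n,'unit',(d/n).round(2).tolist()); x=T
E
python3 -c "
from h import *
go((.40,-.05,.55),(.75,-.32,.55))"
```

```text
to [ 0.4  -0.05  0.55] rows 13 unit [-0.97, -0.03, -0.68]
to [ 0.75 -0.32  0.55] rows 15 unit [-0.95, -0.26, -0.07]
```

```bash
for i in 1 2 3; do python3 -m crank '[{"translation":[-0.97,-0.03,-0.68],"spin":0,"grip":85},{"translation":[-0.97,-0.03,-0.68],"spin":0,"grip":85},{"translation":[-0.97,-0.03,-0.68],"spin":0,"grip":85},{"translation":[-0.97,-0.03,-0.68],"spin":0,"grip":85},{"translation":[-0.97,-0.03,-0.68],"spin":0,"grip":85}]' >/dev/null; python3 -c "from h import *;st()"; done
python3 -c "
from h import *
go((.75,-.32,.52),(.95,-.43,.52))"
```

```text
t7.15 tcp [0.1952 0.092  0.3873] z [ 0.107  0.252 -0.962] y [0.36  0.892 0.273] q [-0.547 -0.537  1.874  0.284  1.835 -1.663] F [0.1 0.1 0.7] w 84.7 g 0.0
t7.65 tcp [0.3178 0.0084 0.4846] z [ 0.106  0.252 -0.962] y [0.358 0.893 0.273] q [-0.574 -0.274  1.535  0.29   1.916 -1.669] F [0.2 0.  1.1] w 84.9 g 0.0
t8.15 tcp [ 0.4405 -0.0756  0.5818] z [ 0.106  0.252 -0.962] y [0.358 0.893 0.273] q [-0.583 -0.011  1.104  0.313  2.079 -1.623] F [ 0.1 -0.9  0.6] w 85.3 g 0.0
to [ 0.75 -0.32  0.52] rows 13 unit [-0.97, -0.32, 0.08]
to [ 0.95 -0.43  0.52] rows 8 unit [-0.94, -0.11, -0.03]
```

```bash
for i in 1 2 3; do python3 -m crank '[{"translation":[-0.97,-0.32,0.08],"spin":0,"grip":85},{"translation":[-0.97,-0.32,0.08],"spin":0,"grip":85},{"translation":[-0.97,-0.32,0.08],"spin":0,"grip":85},{"translation":[-0.97,-0.32,0.08],"spin":0,"grip":85},{"translation":[-0.97,-0.32,0.08],"spin":0,"grip":85}]' >/dev/null; python3 -c "from h import *;st()"; done
for i in 1 2 ; do python3 -m crank '[{"translation":[-0.95,-0.2,0],"spin":0,"grip":85},{"translation":[-0.95,-0.2,0],"spin":0,"grip":85},{"translation":[-0.95,-0.2,0],"spin":0,"grip":85},{"translation":[-0.95,-0.2,0],"spin":0,"grip":85},{"translation":[-0.95,-0.2,0],"spin":0,"grip":85}]' >/dev/null; python3 -c "from h import *;st()"; done
```

```text
t8.65 tcp [ 0.5596 -0.1698  0.5564] z [ 0.106  0.252 -0.962] y [0.358 0.893 0.274] q [-0.606  0.234  0.88   0.309  2.066 -1.652] F [ 1.  -1.   0.6] w 85.1 g 0.0
t9.15 tcp [ 0.6787 -0.2638  0.532 ] z [ 0.106  0.252 -0.962] y [0.358 0.893 0.274] q [-0.619  0.517  0.507  0.326  2.155 -1.632] F [ 0.7 -0.5  0.4] w 85.2 g 0.0
t9.65 tcp [ 0.7683 -0.3399  0.4795] z [ 0.14   0.24  -0.961] y [0.358 0.892 0.275] q [-0.636  0.743  0.215  0.345  2.186 -1.619] F [0.2 0.2 0.4] w 84.9 g 0.0
t10.15 tcp [ 0.8247 -0.3809  0.4287] z [ 0.215  0.209 -0.954] y [0.357 0.892 0.276] q [-0.644  0.806  0.215  0.34   2.048 -1.648] F [-0.3 -0.2  0.2] w 84.9 g 0.0
t10.65 tcp [ 0.8739 -0.421   0.3904] z [ 0.296  0.171 -0.94 ] y [0.358 0.892 0.275] q [-0.655  0.855  0.215  0.342  1.913 -1.673] F [-0.1 -0.7 -0.4] w 85.0 g 0.0
```

```bash

for i in 1 2 3; do python3 -m crank '[{"translation":[-0.98,-0.23,0.1],"spin":0,"grip":85},{"translation":[-0.98,-0.23,0.1],"spin":0,"grip":85},{"translation":[-0.98,-0.23,0.1],"spin":0,"grip":85},{"translation":[-0.98,-0.23,0.1],"spin":0,"grip":85},{"translation":[-0.98,-0.23,0.1],"spin":0,"grip":85}]' >/dev/null; python3 -c "from h import *;st()"; done
```

```text
t11.15 tcp [ 0.9226 -0.4634  0.3544] z [ 0.381  0.124 -0.916] y [0.36  0.893 0.271] q [-0.666  0.906  0.215  0.347  1.77  -1.698] F [-0.2 -0.3  0.3] w 84.8 g 0.0
t11.65 tcp [ 0.9632 -0.5048  0.3364] z [ 0.466  0.071 -0.882] y [0.363 0.894 0.264] q [-0.679  0.94   0.215  0.356  1.635 -1.72 ] F [0.1 0.3 0. ] w 85.0 g 0.0
t12.15 tcp [ 0.9954 -0.5452  0.3349] z [ 0.547  0.014 -0.837] y [0.368 0.894 0.255] q [-0.694  0.962  0.215  0.369  1.512 -1.74 ] F [0.6 0.6 0.3] w 84.9 g 0.0
```

```bash
cat >> h.py <<'E'
def spin(th=None):
    x,R=tool(); z=R[:,2]; th=np.arctan2(z[1],z[0]) if th is None else th
    y=np.cross(z,[np.cos(th),np.sin(th),0]); y/=np.linalg.norm(y); y*=np.sign(y@R[:,1])
    print('lean',np.degrees(np.arccos(-z[2])).round(2),'az',np.arctan2(z[1],z[0]).round(4),'spin deg',np.degrees(np.arctan2(-y@R[:,0],y@R[:,1])).round(2),'ydes',y.round(3))
E
python3 -c "
from h import *
spin()"
```

```text
lean 33.18 az 0.025 spin deg -27.81 ydes [-0.025  1.    -0.   ]
```

```bash
python3 -m crank '[{"translation":[0,0,-1],"spin":-0.93,"grip":85},{"translation":[0,0,-1],"spin":-0.93,"grip":85},{"translation":[0,0,-1],"spin":-0.93,"grip":85},{"translation":[0,0,-1],"spin":-0.93,"grip":85},{"translation":[0,0,-1],"spin":-0.93,"grip":85}]'>/dev/null; python3 -c "
from h import *
st();spin(); go((.62,.65,.46))"
```

```text
t12.65 tcp [ 0.9121 -0.5467  0.4618] z [ 0.548  0.013 -0.837] y [-0.03   1.    -0.004] q [-0.755  0.823  0.214  0.397  1.66  -2.231] F [-0.2  0.1 -0.3] w 84.7 g 0.0
lean 33.22 az 0.0241 spin deg 0.39 ydes [-0.024  1.    -0.   ]
to [0.62 0.65 0.46] rows 41 unit [0.17, 0.98, -0.12]
```

```bash
for i in 1 2 3 4 5 6 7; do python3 -m crank '[{"translation":[0.17,0.98,-0.12],"spin":0,"grip":85},{"translation":[0.17,0.98,-0.12],"spin":0,"grip":85},{"translation":[0.17,0.98,-0.12],"spin":0,"grip":85},{"translation":[0.17,0.98,-0.12],"spin":0,"grip":85},{"translation":[0.17,0.98,-0.12],"spin":0,"grip":85}]' >/dev/null; done; python3 -c "
from h import *
st();spin(); go((.9,.62,.46))"
```

```text
t16.15 tcp [0.6666 0.4779 0.4682] z [ 0.547  0.016 -0.837] y [-0.027  1.     0.001] q [ 0.711  0.326  1.066 -0.367  1.298 -0.868] F [-0.2 -0.3  0.2] w 84.9 g 0.0
lean 33.2 az 0.0283 spin deg -0.08 ydes [-0.028  1.     0.   ]
to [0.9  0.62 0.46] rows 7 unit [-0.92, 0.65, 0.65]
```

```bash
for i in 1 2; do python3 -m crank '[{"translation":[-0.88,0.8,0.6],"spin":0,"grip":85},{"translation":[-0.88,0.8,0.6],"spin":0,"grip":85},{"translation":[-0.88,0.8,0.6],"spin":0,"grip":85},{"translation":[-0.88,0.8,0.6],"spin":0,"grip":85},{"translation":[-0.88,0.8,0.6],"spin":0,"grip":85}]' >/dev/null; python3 -c "
from h import *
st();spin()"; done
```

```text
t16.65 tcp [0.8244 0.6018 0.4652] z [ 0.548  0.016 -0.837] y [-0.027  1.     0.001] q [ 0.7    0.717  0.417 -0.348  1.536 -0.97 ] F [ 1.  -0.1  0.4] w 85.0 g 0.0
lean 33.22 az 0.029 spin deg -0.1 ydes [-0.029  1.    -0.   ]
t17.15 tcp [0.9161 0.666  0.4178] z [ 0.613  0.079 -0.786] y [-0.063  0.997  0.051] q [ 0.687  0.895  0.215 -0.336  1.45  -0.99 ] F [-0.7  0.6  0.1] w 85.0 g 0.0
lean 38.19 az 0.1281 spin deg -4.71 ydes [-0.128  0.992  0.   ]
```

```bash
python3 -c "
from h import *
go((.40,.05,.36),(.35,-.2,.30));spin(.086)"
```

```text
to [0.4  0.05 0.36] rows 20 unit [0.76, -0.97, -0.53]
to [ 0.35 -0.2   0.3 ] rows 9 unit [0.3, -0.92, -0.01]
lean 38.19 az 0.1281 spin deg -1.64 ydes [-0.086  0.996  0.033]
```

```bash
R='{"translation":[0.76,-0.97,-0.53],"spin":0,"grip":85}'; : ; for i in 1 2 3 4; do python3 -m crank '[{"translation":[0.76,-0.97,-0.53],"spin":-0.01,"grip":85},{"translation":[0.76,-0.97,-0.53],"spin":-0.01,"grip":85},{"translation":[0.76,-0.97,-0.53],"spin":-0.02,"grip":85},{"translation":[0.76,-0.97,-0.53],"spin":-0.02,"grip":85},{"translation":[0.76,-0.97,-0.53],"spin":-0.01,"grip":85}]' >/dev/null; done; python3 -c "
from h import *
st();spin(.086);
np.save('w1.npy',params('wrist'),allow_pickle=True);cv2.imwrite('pics/w1.png',optics.read_camera('wrist')[:,:,::-1])"
for i in 1 2; do python3 -m crank '[{"translation":[0.3,-0.92,0],"spin":0,"grip":85},{"translation":[0.3,-0.92,0],"spin":0,"grip":85},{"translation":[0.3,-0.92,0],"spin":0,"grip":85},{"translation":[0.3,-0.92,0],"spin":0,"grip":85},{"translation":[0.2,-0.5,0],"spin":0,"grip":85}]' >/dev/null; done; python3 -m crank '[{"translation":[0,0,0],"spin":0,"grip":85}]'>/dev/null; python3 -c "
from h import *
st();
np.save('w2.npy',params('wrist'),allow_pickle=True);cv2.imwrite('pics/w2.png',optics.read_camera('wrist')[:,:,::-1])"
```

```text
t19.15 tcp [0.4119 0.0561 0.365 ] z [ 0.612  0.076 -0.787] y [-0.085  0.996  0.03 ] q [-0.286 -0.485  2.071  0.305  0.956 -2.031] F [ 0.5 -2.3 -0.8] w 84.9 g 0.0
lean 38.08 az 0.124 spin deg -0.05 ydes [-0.086  0.996  0.03 ]
t20.30 tcp [ 0.3924 -0.1769  0.3209] z [ 0.577  0.057 -0.815] y [-0.053  0.998  0.033] q [-1.188 -0.258  2.043  0.631  1.233 -2.979] F [0.4 0.  0.5] w 85.0 g 0.0
```

View pics/w2.png

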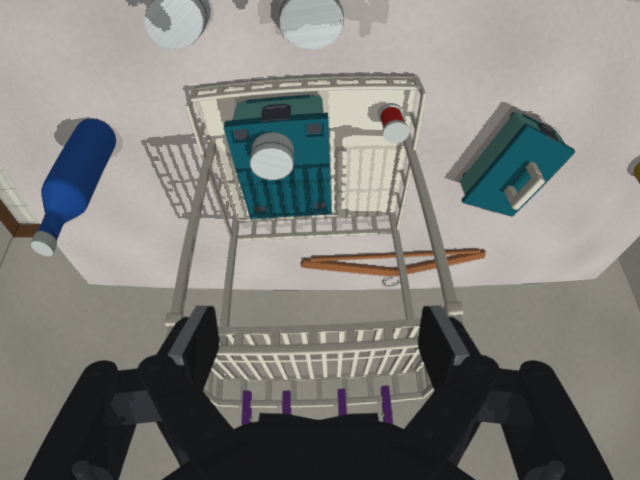

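View pics/w1.png

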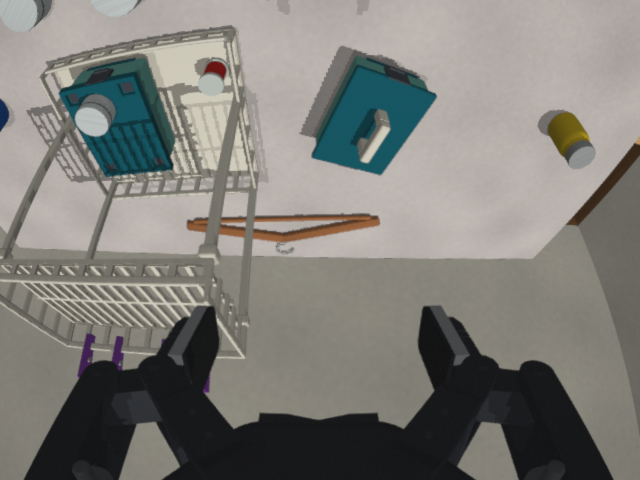

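```bash
python3 - <<'E'
from h import *
a=cv2.imread('pics/w2.png')[85:225,215:345]; b=cv2.imread('pics/w1.png')[45:185,50:180]
f=lambda i:cv2.resize(i,None,fx=3,fy=3,interpolation=cv2.INTER_CUBIC)
cv2.imwrite('pics/m1.png',np.hstack([f(a),f(b)]))
P={}
for n in('w1','w2'):
    p=np.load(n+'.npy',allow_pickle=True).item(); P[n]=p
    im=cv2.imread(f'pics/{n}.png')[:,:,::-1]; m=teal(im); m=cv2.morphologyEx(m,cv2.MORPH_CLOSE,np.ones((5,5)))
    cs,_=cv2.findContours(m,0,2)
    for c in cs:
        if cv2.contourArea(c)>1500:
            q=cv2.approxPolyDP(cv2.convexHull(c),4,True)[:,0]; print(n,cv2.contourArea(c),q.tolist(),[onz(p,*k,.056).round(3).tolist()[:2] for k in q])
E
```

```text
w1 7741.0 [[143, 58], [173, 137], [171, 169], [106, 176], [59, 93], [89, 68]] [[0.454, -0.146], [0.589, -0.13], [0.657, -0.148], [0.671, -0.273], [0.493, -0.291], [0.459, -0.227]]
w1 8386.5 [[356, 57], [414, 75], [435, 95], [381, 173], [312, 156], [317, 134]] [[0.453, 0.115], [0.469, 0.192], [0.496, 0.229], [0.655, 0.187], [0.625, 0.075], [0.581, 0.079]]
w2 5536.5 [[574, 151], [512, 215], [462, 200], [461, 180], [514, 113], [553, 130]] [[0.497, 0.228], [0.655, 0.185], [0.622, 0.072], [0.578, 0.054], [0.449, 0.088], [0.466, 0.165]]
w2 10798.0 [[318, 96], [327, 118], [330, 213], [251, 218], [225, 122], [237, 104], [247, 100]] [[0.451, -0.165], [0.482, -0.152], [0.66, -0.135], [0.673, -0.258], [0.488, -0.275], [0.462, -0.258], [0.457, -0.246]]
```

View pics/m1.png

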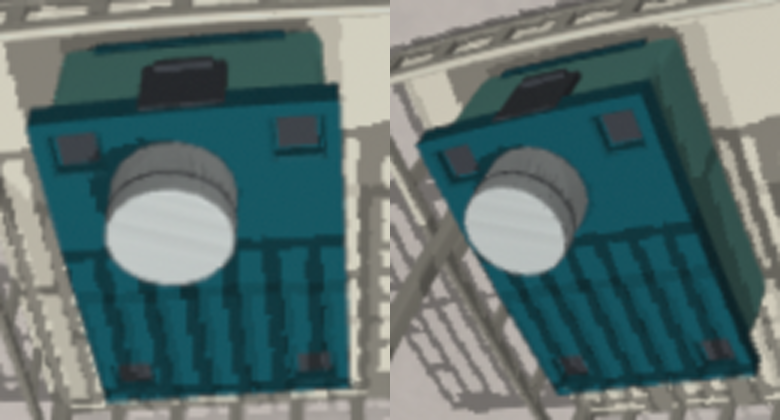

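```bash
python3 - <<'E'
from h import *
p1=np.load('w1.npy',allow_pickle=True).item();p2=np.load('w2.npy',allow_pickle=True).item()
L=[(76,150),(298,132),(134,371),(315,363),(170,236)];Rr=[(460,161),(621,129),(573,366),(717,350),(516,226)]
X=[]
for l,r in zip(L,Rr):
    a=(215+l[0]/3,85+l[1]/3);b=(50+(r[0]-390)/3,45+r[1]/3)
    x,e=tri([ray(p2,*a),ray(p1,*b)]); z=.11 if len(X)==4 else .075
    X.append((onz(p2,*a,z)+onz(p1,*b,z))/2); print(x.round(4),np.round(e,4),onz(p2,*a,z).round(4),onz(p1,*b,z).round(4))
X=np.array(X); c=X[:4].mean(0); d=(X[2]+X[3]-X[0]-X[1])/2; w=(X[1]+X[3]-X[0]-X[2])/2
print('box c',c,'yaw',np.arctan2(d[1],d[0]),np.arctan2(-w[0],w[1]),'spans',np.linalg.norm(d),np.linalg.norm(w))
for a,b in[((574,151),(435,95)),((512,215),(381,173)),((462,200),(312,156))]:
    x,e=tri([ray(p2,*a),ray(p1,*b)]); print('case corner',x.round(4),np.round(e,4))
x,R=tool(); t=(X[4][:2]); spin(.09)
G=np.array([t[0]+.008,t[1],.091]); print('tin target',G); go(G-.12*R[:,2],G)
E
```

```text
[ 0.4922 -0.2541  0.0767] [0.0002 0.0002] [ 0.4938 -0.2545  0.075 ] [ 0.4931 -0.2553  0.075 ]
[ 0.4839 -0.1679  0.0766] [0.0003 0.0003] [ 0.4847 -0.1678  0.075 ] [ 0.4853 -0.1689  0.075 ]
[ 0.6284 -0.2401  0.0755] [0.0004 0.0004] [ 0.6284 -0.2401  0.075 ] [ 0.6295 -0.2407  0.075 ]
[ 0.6185 -0.1538  0.0775] [0.0003 0.0003] [ 0.6218 -0.1535  0.075 ] [ 0.6207 -0.1549  0.075 ]
[ 0.5095 -0.216   0.1074] [0.0008 0.0008] [ 0.5081 -0.2159  0.11  ] [ 0.5064 -0.2135  0.11  ]
box c [ 0.55716829 -0.20444775  0.075     ] yaw 0.10478509424526691 0.09330838248528954 spans 0.13662958216710996 0.0867388935491735
case corner [0.4978 0.2299 0.0544] [0.0007 0.0007]
case corner [0.6596 0.1889 0.0521] [0.0003 0.0003]
case corner [0.6292 0.0756 0.0506] [0.0007 0.0007]
lean 35.45 az 0.1016 spin deg -2.52 ydes [-0.09   0.996  0.008]
tin target [ 0.5152747 -0.2147095  0.091    ]
to [ 0.446 -0.222  0.189] rows 5 unit [0.22, -0.36, 0.91]
to [ 0.515 -0.215  0.091] rows 4 unit [0.0, -0.0, 1.0]
```

```bash
python3 -m crank '[{"translation":[0.22,-0.36,0.91],"spin":0,"grip":85},{"translation":[0.22,-0.36,0.91],"spin":0,"grip":85},{"translation":[0.22,-0.36,0.91],"spin":0,"grip":85},{"translation":[0.22,-0.36,0.91],"spin":0,"grip":85},{"translation":[0.22,-0.36,0.91],"spin":-0.3,"grip":85}]' | tail -6;  python3 -m crank '[{"translation":[0,0,0],"spin":-0.2,"grip":85},{"translation":[0,0,0],"spin":0,"grip":85}]'>/dev/null; python3 - <<'E'
from h import *
st();spin();spin(.1);go((.5153,-.2147,.091))
E
```

```text
time: 20.85
ee_pos: [0.4653, -0.2065, 0.2081]
tool_rot: [-0.056, 2.576, 0.039]
ft_force: [0.4, -0.4, 0.1]
gripper_width: 0.0845
grasp_force: 0.0
t21.05 tcp [ 0.4668 -0.2053  0.2111] z [ 0.532  0.04  -0.846] y [-0.066  0.998  0.005] q [-0.937  0.017  2.092  0.661  0.828 -2.979] F [-0.5  0.5 -0.5] w 85.2 g 0.0
lean 32.22 az 0.0742 spin deg -0.57 ydes [-0.074  0.997 -0.   ]
lean 32.22 az 0.0742 spin deg -2.32 ydes [-0.1    0.995 -0.016]
to [ 0.515 -0.215  0.091] rows 5 unit [0.16, -0.09, 0.85]
```

```bash
python3 -m crank '[{"translation":[0,0,-0.6],"spin":1,"grip":85},{"translation":[0,0,-0.6],"spin":1,"grip":85},{"translation":[0,0,-0.6],"spin":1,"grip":85},{"translation":[0,0,0],"spin":1,"grip":85},{"translation":[0,0,0],"spin":1,"grip":85}]' >/dev/null; for i in 1 2 3 4 5; do python3 -m crank '[{"translation":[0,0,0],"spin":1,"grip":85},{"translation":[0,0,0],"spin":1,"grip":85},{"translation":[0,0,0],"spin":1,"grip":85},{"translation":[0,0,0],"spin":1,"grip":85},{"translation":[0,0,0],"spin":1,"grip":85}]'|tail -4 |head -1;done;   python3 - <<'E'
from h import *
st();spin();spin(.1);go((.5153,-.2147,.091))
E
```

```text
tool_rot: [1.252, 2.319, 0.407]
tool_rot: [1.854, 1.964, 0.574]
tool_rot: [2.376, 1.465, 0.715]
tool_rot: [2.783, 0.832, 0.82]
tool_rot: [-2.996, -0.086, -0.867]
t24.05 tcp [ 0.4374 -0.2085  0.2578] z [ 0.533  0.036 -0.845] y [ 0.059 -0.998 -0.005] q [-1.019 -0.086  2.051  0.604  0.984  0.201] F [ 0.2 -0.3  0.4] w 84.9 g 0.0
lean 32.29 az 0.0677 spin deg -0.58 ydes [ 0.068 -0.998  0.   ]
lean 32.29 az 0.0677 spin deg -2.77 ydes [ 0.1   -0.995  0.02 ]
to [ 0.515 -0.215  0.091] rows 7 unit [-0.11, 0.06, 0.87]
```

```bash
python3 -m crank '[{"translation":[-0.11,0.06,0.87],"spin":-0.25,"grip":85},{"translation":[-0.11,0.06,0.87],"spin":-0.2,"grip":85},{"translation":[-0.11,0.06,0.87],"spin":0,"grip":85},{"translation":[-0.11,0.06,0.87],"spin":0,"grip":85},{"translation":[0,0,0],"spin":0,"grip":85}]' >/dev/null;   python3 - <<'E'
from h import *
st();spin(.1);go((.514,-.2147,.09))
p=params('wrist');cv2.imwrite('pics/w3.png',optics.read_camera('wrist')[:,:,::-1])
im=cv2.imread('pics/w3.png')[:,:,::-1]
h=cv2.cvtColor(im,cv2.COLOR_RGB2HSV); m=cv2.inRange(h,(0,0,165),(179,40,255)); cs,_=cv2.findContours(m,0,2)
u0,v0=proj(p,(.5073,-.2147,.11)); print('pred',u0,v0)
for c in cs:
    a=cv2.contourArea(c)
    if 500<a:
        (u,v),ax,_=cv2.fitEllipse(c); print(a,u,v,ax,onz(p,u,v,.11).round(4))
E
```

```text
t24.55 tcp [ 0.4824 -0.2119  0.16  ] z [ 0.531  0.04  -0.847] y [ 0.103 -0.995  0.018] q [-0.911  0.134  2.133  0.766  0.695 -0.006] F [-0.6  0.8 -0.2] w 85.0 g 0.0
lean 32.15 az 0.0753 spin deg 0.22 ydes [ 0.1   -0.995  0.015]
to [ 0.514 -0.215  0.09 ] rows 3 unit [-0.12, 0.05, 0.84]
pred 326.05828254512573 248.57736877277577
662.5 492.0609130859375 440.34954833984375 (27.922569274902344, 37.873226165771484) [ 0.3775 -0.3493  0.11  ]
737.0 145.07693481445312 438.8149719238281 (27.684885025024414, 40.91653823852539) [ 0.3549 -0.1013  0.11  ]
3722.0 243.08245849609375 384.9808044433594 (64.54222106933594, 119.72434997558594) [ 0.4092 -0.1694  0.11  ]
3676.5 328.63739013671875 246.42446899414062 (67.68428039550781, 69.30732727050781) [ 0.509  -0.2163  0.11  ]
35198.5 219.9556427001953 309.2965393066406 (229.47711181640625, 387.99334716796875) [ 0.4579 -0.1479  0.11  ]
736.5 409.2781982421875 195.1661376953125 (12.335832595825195, 95.83909606933594) [ 0.5528 -0.271   0.11  ]
555.0 404.1050109863281 122.10637664794922 (10.426389694213867, 88.96440124511719) [ 0.6141 -0.2661  0.11  ]
9019.0 204.57632446289062 155.1875762939453 (74.56546020507812, 172.6351776123047) [ 0.5688 -0.1167  0.11  ]
39233.5 553.2174682617188 276.6341857910156 (187.24172973632812, 395.2132873535156) [ 0.5026 -0.3948  0.11  ]
16684.0 98.32903289794922 87.61135864257812 (129.72268676757812, 188.89659118652344) [0.6346 0.0086 0.11  ]
11588.0 499.6072692871094 57.0853157043457 (110.75688171386719, 151.46609497070312) [ 0.7099 -0.3635  0.11  ]
12407.5 301.99072265625 29.99325180053711 (56.728919982910156, 311.47454833984375) [ 0.7034 -0.1745  0.11  ]
```

```bash
python3 -m crank '[{"translation":[-0.16,0.06,0.83],"spin":0,"grip":85},{"translation":[-0.16,0.06,0.83],"spin":0,"grip":85},{"translation":[-0.15,0.06,0.83],"spin":0,"grip":85},{"translation":[0,0,0],"spin":0,"grip":85}]' >/dev/null;   python3 -c "
from h import *
st()"; python3 -m crank '[{"translation":[0,0,0],"spin":0,"grip":40},{"translation":[0,0,0],"spin":0,"grip":40},{"translation":[0,0,0],"spin":0,"grip":40},{"translation":[0,0,0],"spin":0,"grip":40},{"translation":[0,0,0],"spin":0,"grip":40}]' >/dev/null;   python3 -c "
from h import *
st()"
```

```text
t25.00 tcp [ 0.5117 -0.2171  0.0906] z [ 0.532  0.039 -0.846] y [ 0.102 -0.995  0.019] q [-0.857  0.312  2.162  1.002  0.532 -0.245] F [ 0.2 -0.9  0.6] w 84.9 g 0.0
t25.50 tcp [ 0.5117 -0.2175  0.0913] z [ 0.533  0.037 -0.846] y [ 0.102 -0.995  0.021] q [-0.857  0.31   2.162  1.001  0.531 -0.245] F [-0.5  0.1  0.4] w 39.8 g 0.0
```

```bash
python3 - <<'E'
from h import *
im=optics.read_camera('wrist')[:,:,::-1];cv2.imwrite('pics/w4.png',im); np.save('w4.npy',params('wrist'),allow_pickle=True)
E
```

```text
(no output)
```

View pics/w4.png

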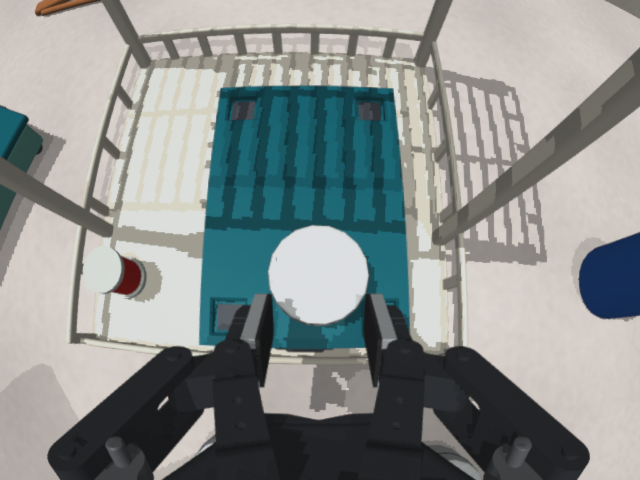

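```bash
python3 - <<'E'
from h import *
p=np.load('w4.npy',allow_pickle=True).item(); print('tin',onz(p,318.5,275,.11).round(4))
x,R=tool(); print('tcp px',proj(p,x),'gp',proj(p,x-.019*R[:,2]), 'pads',proj(p,x+.02*R[:,1]),proj(p,x-.02*R[:,1]),proj(p,x+.02*R[:,1]-.038*R[:,2]))
E
```

```text
tin [ 0.5087 -0.2166  0.11  ]
tcp px (np.float64(319.8018071064158), np.float64(274.4885392523823)) gp (np.float64(319.98145566286746), np.float64(290.57806880931656)) pads (np.float64(357.1092705761916), np.float64(274.32578055722007)) (np.float64(282.45896780054767), np.float64(274.39817074786134)) (np.float64(365.29177154487405), np.float64(309.5504654323704))
```

```bash
python3 - <<'E'
from h import *
p=np.load('w4.npy',allow_pickle=True).item()
x,R=tool()
for half in(.02,.0425):
  for b in(0,.013,.026):
    print(half,b,[tuple(np.round(proj(p,x+R@[sx*.011,-half,-b])).astype(int)) for sx in(1,-1)])
im=cv2.imread('pics/w4.png'); print('cam rel tool',R.T@(-p['R'].T@p['t']-x))
E
```

```text
0.02 0 [(np.int64(282), np.int64(255)), (np.int64(283), np.int64(293))]
0.02 0.013 [(np.int64(279), np.int64(265)), (np.int64(281), np.int64(304))]
0.02 0.026 [(np.int64(277), np.int64(276)), (np.int64(279), np.int64(317))]
0.0425 0 [(np.int64(240), np.int64(255)), (np.int64(243), np.int64(292))]
0.0425 0.013 [(np.int64(235), np.int64(265)), (np.int64(238), np.int64(303))]
0.0425 0.026 [(np.int64(229), np.int64(275)), (np.int64(233), np.int64(316))]
cam rel tool [ 0.08227705 -0.00093707 -0.18098446]
```

```bash
python3 - <<'E'
from h import *
p=params('scene'); x=np.array([.2182,.5581,.1921]); R=Rn.from_rotvec([-.58216,-3.0866,.0027]).as_matrix()
for b in(0,.013,.05): print(b,[np.round(proj(p,x+R@[0,s*.0425,-b])) for s in(-1,0,1)])
im=cv2.imread('pics/scene0.png')
a=im[120:200,500:620]
cv2.imwrite('pics/g.png',np.hstack([cv2.resize(a,None,fx=4,fy=4,interpolation=2),cv2.resize(cv2.imread('pics/w4.png')[270:400,220:330],None,fx=2.46,fy=2.46,interpolation=2)]))
E
```

```text
0 [array([527., 189.]), array([543., 193.]), array([560., 197.])]
0.013 [array([528., 185.]), array([545., 189.]), array([562., 193.])]
0.05 [array([532., 173.]), array([549., 177.]), array([566., 181.])]
```

View pics/g.png

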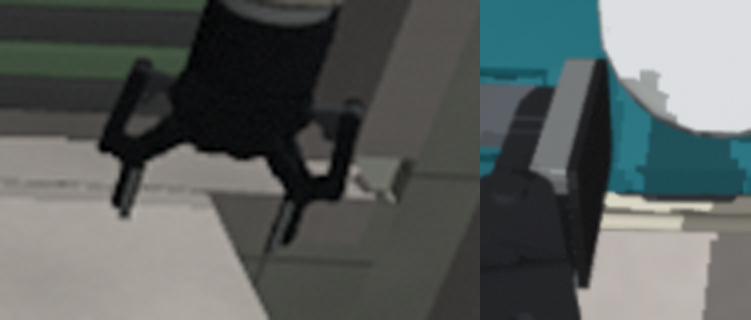

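```bash
python3 - <<'E'
from h import *
p=np.load('w4.npy',allow_pickle=True).item(); x,R=tool()
def pl(u,v,y):
    o,d=ray(p,u,v); o=R.T@(o-x); d=R.T@d; return (o+d*(y-o[1])/d[1]).round(4)
for u,v in((270.8,294.4),(271.6,331),(256.6,347),(262.7,387)): print(pl(u,v,-.0199))
u2=217;print('open',pl(217,308,-.0425),pl(423,308,.0425))
E
```

```text
[ 0.0134 -0.0199 -0.049 ]
[-0.0013 -0.0199 -0.0534]
[ 0.0149 -0.0199 -0.0875]
[-0.0045 -0.0199 -0.0845]
open [ 0.0075 -0.0425 -0.0509] [ 0.0071  0.0425 -0.0503]
```

```bash
python3 - <<'E'
from h import *
x,R=tool(); go(x+[.030,.003,-.042])
E
python3 -m crank '[{"translation":[0,0,0],"spin":0,"grip":85},{"translation":[0,0,0],"spin":0,"grip":85},{"translation":[0,0,0],"spin":0,"grip":85},{"translation":[0,0,0],"spin":0,"grip":85}]' | tail -2
```

```text
to [ 0.542 -0.214  0.049] rows 2 unit [0.05, -0.01, 0.86]
gripper_width: 0.085
grasp_force: 0.0
```

```bash
python3 -m crank '[{"translation":[0.05,-0.01,0.6],"spin":0,"grip":85},{"translation":[0.05,-0.01,0.6],"spin":0,"grip":85},{"translation":[0.03,-0.01,0.5],"spin":0,"grip":85},{"translation":[0,0,0],"spin":0,"grip":85}]' >/dev/null;   python3 -c "
from h import *
st()"; python3 -m crank '[{"translation":[0,0,0],"spin":0,"grip":40},{"translation":[0,0,0],"spin":0,"grip":40},{"translation":[0,0,0],"spin":0,"grip":40},{"translation":[0,0,0],"spin":0,"grip":40},{"translation":[0,0,0],"spin":0,"grip":40}]' >/dev/null;   python3 -c "
from h import *
st()"
```

```text
t26.35 tcp [ 0.542  -0.2135  0.0481] z [ 0.531  0.039 -0.847] y [ 0.103 -0.994  0.019] q [-0.791  0.428  2.149  1.191  0.451 -0.4  ] F [ 0.5  0.7 -0.5] w 85.2 g 0.0
t26.85 tcp [ 0.5418 -0.2144  0.0505] z [ 0.533  0.037 -0.845] y [ 0.102 -0.995  0.021] q [-0.793  0.423  2.15   1.19   0.452 -0.399] F [-4.  -0.4  7.3] w 48.5 g 60.9
```

```bash
python3 - <<'E'
from h import *
go((.45,-.22,.2),(.45,-.22,.385),(.652,-.162,.385),(.652,-.162,.326))
E
```

```text
to [ 0.45 -0.22  0.2 ] rows 6 unit [0.01, -0.0, -0.98]
to [ 0.45  -0.22   0.385] rows 6 unit [0.55, 0.02, -0.87]
to [ 0.652 -0.162  0.385] rows 6 unit [0.97, -0.21, 0.61]
to [ 0.652 -0.162  0.326] rows 2 unit [-0.52, -0.02, 0.83]
```

```bash
python3 -m crank '[{"translation":[0,0,-0.5],"spin":0,"grip":40},{"translation":[0,0,-0.9],"spin":0,"grip":40},{"translation":[0,0,-0.98],"spin":0,"grip":40},{"translation":[0,0,-0.98],"spin":0,"grip":40},{"translation":[0,0,-0.98],"spin":0,"grip":40}]' |tail -2; python3 -m crank '[{"translation":[0,0,-0.98],"spin":0,"grip":40},{"translation":[0,0,-0.6],"spin":0,"grip":40},{"translation":[0.55,0.02,-0.87],"spin":0,"grip":40},{"translation":[0.55,0.02,-0.87],"spin":0,"grip":40},{"translation":[0.55,0.02,-0.87],"spin":0,"grip":40}]' |tail -2; python3 -m crank '[{"translation":[0.55,0.02,-0.87],"spin":0,"grip":40},{"translation":[0.55,0.02,-0.87],"spin":0,"grip":40},{"translation":[0.55,0.02,-0.87],"spin":0,"grip":40},{"translation":[0,0,0],"spin":0,"grip":40}]' |tail -2;python3 - <<'E'
from h import *
st();go((.652,-.162,.385),(.652,-.162,.326))
E
```

```text
gripper_width: 0.0487
grasp_force: 62.1
gripper_width: 0.049
grasp_force: 62.1
gripper_width: 0.0483
grasp_force: 62.1
t28.25 tcp [ 0.4487 -0.2223  0.3901] z [ 0.536  0.031 -0.844] y [ 0.102 -0.994  0.028] q [-1.012 -0.178  1.792  0.515  1.271  0.358] F [ 0.3 -0.2 -1.1] w 48.3 g 62.1
to [ 0.652 -0.162  0.385] rows 6 unit [0.97, -0.22, 0.64]
to [ 0.652 -0.162  0.326] rows 2 unit [-0.53, -0.03, 0.83]
```

```bash
python3 - <<'E'
from h import *
go((.652,-.162,.35),(.652,-.162,.267))
E
```

```text
to [ 0.652 -0.162  0.35 ] rows 6 unit [0.86, -0.22, 0.8]
to [ 0.652 -0.162  0.267] rows 3 unit [-0.49, -0.03, 0.78]
```

```bash
python3 -m crank '[{"translation":[0.86,-0.22,0.8],"spin":0,"grip":40},{"translation":[0.86,-0.22,0.8],"spin":0,"grip":40},{"translation":[0.86,-0.22,0.8],"spin":0,"grip":40},{"translation":[0.86,-0.22,0.8],"spin":0,"grip":40},{"translation":[0.86,-0.22,0.8],"spin":0,"grip":40}]' >/dev/null; python3 -m crank '[{"translation":[0.86,-0.22,0.8],"spin":0,"grip":40},{"translation":[-0.49,-0.03,0.78],"spin":0,"grip":40},{"translation":[-0.49,-0.03,0.78],"spin":0,"grip":40},{"translation":[-0.25,0,0.4],"spin":0,"grip":40},{"translation":[0,0,0],"spin":0,"grip":40}]' |tail -2; python3 - <<'E'
from h import *
st();go((.652,-.162,.265))
p=params('wrist');im=optics.read_camera('wrist')[:,:,::-1];cv2.imwrite('pics/w5.png',im)
E
```

```text
gripper_width: 0.0486
grasp_force: 62.1
t29.25 tcp [ 0.6476 -0.1588  0.2709] z [ 0.526  0.04  -0.849] y [ 0.103 -0.995  0.017] q [-0.535  0.147  1.765  0.433  0.807  0.693] F [-0.5 -0.  -0.3] w 48.6 g 62.1
to [ 0.652 -0.162  0.265] rows 1 unit [0.01, 0.12, 0.24]
```

View pics/w5.png

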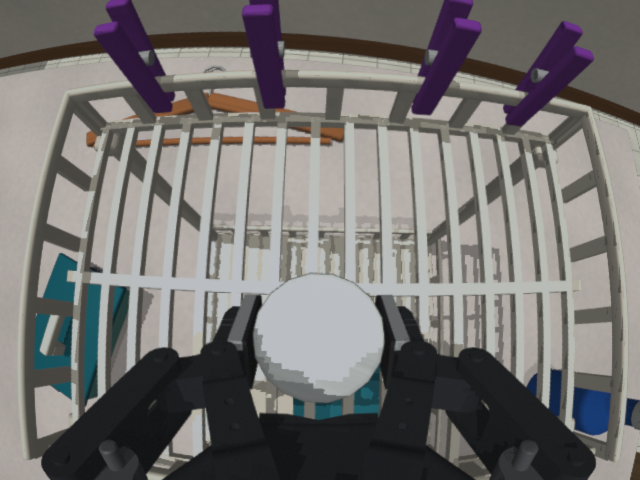

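```bash
python3 -m crank '[{"translation":[-0.09,0,0.14],"spin":0,"grip":40},{"translation":[0,0,0],"spin":0,"grip":40}]' >/dev/null; python3 -c "from h import *;st()"; python3 -m crank '[{"translation":[-0.04,0,0.06],"spin":0,"grip":40},{"translation":[0,0,0],"spin":0,"grip":40}]' >/dev/null; python3 -c "from h import *;st()"
```

```text
t29.50 tcp [ 0.6505 -0.1607  0.271 ] z [ 0.533  0.037 -0.846] y [ 0.102 -0.995  0.021] q [-0.535  0.149  1.767  0.438  0.796  0.686] F [-0.1  0.7 -0.5] w 48.4 g 62.1
t29.70 tcp [ 0.6504 -0.1605  0.2687] z [ 0.532  0.037 -0.846] y [ 0.103 -0.995  0.021] q [-0.535  0.151  1.77   0.441  0.792  0.683] F [-0.2  0.1 -0.7] w 48.6 g 62.1
```

```bash
for i in 1 2; do python3 -m crank '[{"translation":[-0.05,0,0.07],"spin":0,"grip":40},{"translation":[0,0,0],"spin":0,"grip":40}]' >/dev/null; python3 -c "from h import *;st()";done
```

```text
t29.90 tcp [ 0.65   -0.1604  0.2655] z [ 0.532  0.038 -0.846] y [ 0.103 -0.995  0.02 ] q [-0.535  0.154  1.774  0.443  0.786  0.678] F [ 0.5  1.4 -0.7] w 48.4 g 62.1
t30.10 tcp [ 0.6504 -0.1607  0.2635] z [ 0.533  0.037 -0.845] y [ 0.102 -0.995  0.021] q [-0.536  0.157  1.777  0.447  0.78   0.674] F [ 0.6 -0.6  1. ] w 48.6 g 62.3
```

```bash
python3 -m crank '[{"translation":[-0.05,0,0.07],"spin":0,"grip":40},{"translation":[0,0,0],"spin":0,"grip":40}]' >/dev/null; python3 -c "from h import *;st()"; python3 -m crank '[{"translation":[0,0,0],"spin":0,"grip":60},{"translation":[0,0,0],"spin":0,"grip":85},{"translation":[0,0,0],"spin":0,"grip":85},{"translation":[0,0,0],"spin":0,"grip":85}]' >/dev/null; python3 -m crank '[{"translation":[0,0,-1],"spin":0,"grip":85},{"translation":[0,0,-1],"spin":0,"grip":85},{"translation":[0,0,-1],"spin":0,"grip":85},{"translation":[0,0,-1],"spin":0,"grip":85},{"translation":[0,0,0],"spin":0,"grip":85}]' >/dev/null;python3 - <<'E'
from h import *
st();spin();spin(.1)
p=params('wrist');im=optics.read_camera('wrist')[:,:,::-1];cv2.imwrite('pics/w6.png',im); np.save('w6.npy',p,allow_pickle=True)
h=cv2.cvtColor(np.ascontiguousarray(im[:,:,::-1]),cv2.COLOR_RGB2HSV); m=cv2.inRange(h,(0,0,190),(179,25,255)); cs,_=cv2.findContours(m,0,2)
for c in cs:
    a=cv2.contourArea(c)
    if 600<a<20000:
        (u,v),ax,_=cv2.fitEllipse(c); print(a,round(u),round(v),np.round(ax),onz(p,u,v,.323).round(4))
go((.47,.10,.33))
E
```

```text
t30.30 tcp [ 0.6513 -0.1609  0.2635] z [ 0.536  0.036 -0.844] y [ 0.102 -0.995  0.022] q [-0.536  0.157  1.779  0.451  0.775  0.67 ] F [-5.5  1.3 12.7] w 48.7 g 63.9
t31.20 tcp [ 0.5867 -0.1663  0.3665] z [ 0.537  0.034 -0.843] y [ 0.102 -0.995  0.025] q [-0.627 -0.024  1.717  0.41   1.03   0.696] F [-0.4 -0.2  0.9] w 85.2 g 0.0
lean 32.53 az 0.0626 spin deg 2.66 ydes [ 0.063 -0.998  0.   ]
lean 32.53 az 0.0626 spin deg 0.12 ydes [ 0.1   -0.995  0.024]
959.0 241 365 [41. 49.] [ 0.5282 -0.1223  0.323 ]
3820.5 315 218 [ 62. 147.] [ 0.631  -0.1599  0.323 ]
3367.5 427 228 [123. 210.] [ 0.6326 -0.2383  0.323 ]
3551.0 224 213 [110. 213.] [ 0.6282 -0.0974  0.323 ]
to [0.47 0.1  0.33] rows 10 unit [-0.3, -0.92, -0.08]
```

```bash
for i in 1 2; do python3 -m crank '[{"translation":[-0.33,-0.97,-0.08],"spin":0,"grip":85},{"translation":[-0.33,-0.97,-0.08],"spin":0,"grip":85},{"translation":[-0.33,-0.97,-0.08],"spin":0,"grip":85},{"translation":[-0.33,-0.97,-0.08],"spin":0,"grip":85},{"translation":[-0.33,-0.97,-0.08],"spin":0,"grip":85}]' >/dev/null; done; python3 -m crank '[{"translation":[0,0,0],"spin":0,"grip":85}]' >/dev/null;python3 - <<'E'
from h import *
st();spin(.1)
p=params('wrist');im=np.ascontiguousarray(optics.read_camera('wrist'));cv2.imwrite('pics/w7.png',im[:,:,::-1]); np.save('w7.npy',p,allow_pickle=True)
h=cv2.cvtColor(im,cv2.COLOR_RGB2HSV); m=teal(im); cs,_=cv2.findContours(m,0,2); c=max(cs,key=lambda c:cv2.contourArea(c)*(cv2.boundingRect(c)[0]<620)*(abs(cv2.minEnclosingCircle(c)[0][0]-proj(p,(.56,.15,.056))[0])<80))
hull=cv2.convexHull(c); q=cv2.approxPolyDP(hull,5,True)[:,0]; print(cv2.contourArea(c),q.tolist(),[onz(p,*k,.056).round(3).tolist()[:2] for k in q])
mk=np.zeros(m.shape,np.uint8); cv2.drawContours(mk,[hull],-1,255,-1); hm=cv2.inRange(h,(0,0,110),(60,110,255))&cv2.erode(mk,np.ones((7,7)))
cs,_=cv2.findContours(hm,0,2)
for c in cs:
    if cv2.contourArea(c)>150:
        r=cv2.minAreaRect(c); print('handle',cv2.contourArea(c),r,onz(p,*r[0],.093).round(4))
        for k in cv2.boxPoints(r): print(onz(p,*k,.093).round(4))
go((.508,.142,.166),(.588,.151,.0395))
E
```

```text
t32.35 tcp [0.4574 0.1175 0.3209] z [ 0.528  0.041 -0.848] y [ 0.109 -0.994  0.02 ] q [ 0.128 -0.257  2.008 -0.036  0.834  1.601] F [0.2 0.1 0.2] w 84.7 g 0.0
lean 31.98 az 0.0779 spin deg 0.64 ydes [ 0.1   -0.995  0.014]
10922.0 [[280, 150], [359, 178], [315, 293], [230, 259]] [[0.657, 0.188], [0.628, 0.076], [0.469, 0.118], [0.499, 0.231]]
handle 521.5 ((294.4756774902344, 209.55612182617188), (10.918911933898926, 55.02275085449219), 23.428691864013672) [0.5622 0.1538 0.093 ]
[0.5318 0.169  0.093 ]
[0.598  0.1511 0.093 ]
[0.5937 0.1382 0.093 ]
[0.5279 0.1565 0.093 ]
to [0.508 0.142 0.166] rows 6 unit [-0.21, -0.13, 0.88]
to [0.588 0.151 0.04 ] rows 5 unit [0.01, -0.02, 1.0]
```

```bash
for i in 1; do python3 -m crank '[{"translation":[-0.23,-0.18,0.9],"spin":0,"grip":85},{"translation":[-0.23,-0.18,0.9],"spin":0,"grip":85},{"translation":[-0.23,-0.18,0.9],"spin":0,"grip":85},{"translation":[-0.23,-0.18,0.9],"spin":0,"grip":85},{"translation":[-0.23,-0.18,0.9],"spin":0,"grip":85}]' >/dev/null; done; python3 -m crank '[{"translation":[-0.1,-0.1,0.9],"spin":0,"grip":85},{"translation":[0,0,0],"spin":0,"grip":85}]' >/dev/null;python3 - <<'E'
from h import *
st();spin(.1);go((.5915,.155,.0395))
E
```

```text
t33.10 tcp [0.511  0.1445 0.1619] z [ 0.526  0.035 -0.85 ] y [ 0.101 -0.995  0.022] q [ 0.2    0.088  2.178 -0.217  0.331  1.849] F [-0.9  0.  -0.3] w 84.9 g 0.0
lean 31.82 az 0.0668 spin deg 0.11 ydes [ 0.1   -0.995  0.021]
to [0.592 0.155 0.04 ] rows 5 unit [0.03, -0.03, 0.98]
```

```bash
python3 -m crank '[{"translation":[0.03,-0.03,0.98],"spin":0,"grip":85},{"translation":[0.03,-0.03,0.98],"spin":0,"grip":85},{"translation":[0.03,-0.03,0.98],"spin":0,"grip":85},{"translation":[0.03,-0.03,0.8],"spin":0,"grip":85},{"translation":[0,0,0],"spin":0,"grip":85}]' >/dev/null;python3 - <<'E'
from h import *
st();spin(.1);go((.5915,.155,.0395))
E
```

```text
t33.60 tcp [0.5792 0.1587 0.089 ] z [ 0.511  0.02  -0.859] y [ 0.095 -0.995  0.033] q [ 0.213  0.328  2.108 -0.468  0.197  2.117] F [-0.3  0.1  0.6] w 84.6 g 0.0
lean 30.75 az 0.0395 spin deg -0.35 ydes [ 0.1   -0.994  0.036]
to [0.592 0.155 0.04 ] rows 2 unit [-0.25, 0.05, 0.81]
```

```bash
python3 -m crank '[{"translation":[-0.2,0.03,0.6],"spin":0,"grip":85},{"translation":[-0.2,0.03,0.6],"spin":0,"grip":85},{"translation":[0,0,0],"spin":0,"grip":85}]' >/dev/null;python3 - <<'E'
from h import *
st();spin(.1);x,R=tool(); print('axis at z=.085',x-R[:,2]*(.085-x[2])/-R[2,2]); go((.5905,.155,.0395))
E
```

```text
t33.90 tcp [0.5877 0.1615 0.0651] z [ 0.492  0.004 -0.871] y [ 0.088 -0.995  0.045] q [ 0.227  0.386  2.085 -0.578  0.197  2.24 ] F [-0.7  0.1  0.1] w 85.2 g 0.0
lean 29.48 az 0.0082 spin deg -0.78 ydes [ 0.1   -0.994  0.052]
axis at z=.085 [0.57643017 0.16142047 0.085     ]
to [0.59  0.155 0.04 ] rows 1 unit [-0.36, 0.19, 0.79]
```

```bash
python3 -m crank '[{"translation":[-0.15,0.15,0.4],"spin":0,"grip":85},{"translation":[-0.15,0.15,0.4],"spin":0,"grip":85},{"translation":[0,0,0],"spin":0,"grip":85}]' >/dev/null;python3 - <<'E'
from h import *
st();spin(.1);x,R=tool(); print('axis at z=.085',x-R[:,2]*(.085-x[2])/-R[2,2],'tip z',(x-.048*R[:,2])[2]); go((.5885,.155,.04))
E
```

```text
t34.20 tcp [0.5949 0.1561 0.0488] z [ 0.478 -0.009 -0.878] y [ 0.082 -0.995  0.055] q [ 0.22   0.425  2.07  -0.619  0.196  2.277] F [-0.1  0.4  1.1] w 85.2 g 0.0
lean 28.57 az -0.0188 spin deg -1.14 ydes [ 0.1   -0.993  0.064]
axis at z=.085 [0.57519226 0.15644185 0.085     ] tip z 0.0909095233287146
to [0.588 0.155 0.04 ] rows 1 unit [-0.33, 0.0, 0.15]
```

```bash
python3 -m crank '[{"translation":[-0.4,0.1,0.3],"spin":0,"grip":60},{"translation":[0,0,0],"spin":0,"grip":60}]' >/dev/null;python3 -c "
from h import *
st();spin(.1);x,R=tool(); print('axis at z=.085',x-R[:,2]*(.085-x[2])/-R[2,2],'tip z',(x-.048*R[:,2])[2])"
python3 -m crank '[{"translation":[0,0,0],"spin":0,"grip":8},{"translation":[0,0,0],"spin":0,"grip":8},{"translation":[0,0,0],"spin":0,"grip":8},{"translation":[0,0,0],"spin":0,"grip":8},{"translation":[0,0,0],"spin":0,"grip":8}]' >/dev/null;python3 - <<'E'
from h import *
st()
p=params('wrist');im=np.ascontiguousarray(optics.read_camera('wrist'));cv2.imwrite('pics/w8.png',im[:,:,::-1]); m=teal(im); cs,_=cv2.findContours(m,0,2)
for c in cs:
    if cv2.contourArea(c)>3000:
        q=cv2.approxPolyDP(cv2.convexHull(c),6,True)[:,0]; print(cv2.contourArea(c),q.tolist(),[onz(p,*k,.056).round(3).tolist()[:2] for k in q])
E
```

```text
t34.40 tcp [0.5893 0.1548 0.0404] z [ 0.469 -0.018 -0.883] y [ 0.079 -0.995  0.062] q [ 0.226  0.437  2.076 -0.678  0.196  2.341] F [-0.3 -0.5 -0.3] w 60.7 g 0.0
lean 28.0 az -0.0375 spin deg -1.32 ydes [ 0.1   -0.992  0.073]
axis at z=.085 [0.56553928 0.15565765 0.085     ] tip z 0.0827452827834534
t34.90 tcp [0.5905 0.1558 0.0417] z [ 0.472 -0.016 -0.882] y [ 0.08  -0.995  0.06 ] q [ 0.227  0.436  2.076 -0.677  0.195  2.341] F [-2.7  0.4  6.9] w 12.8 g 58.0
34488.5 [[209, 163], [422, 169], [428, 346], [403, 354], [198, 351]] [[0.643, 0.22], [0.651, 0.105], [0.556, 0.098], [0.552, 0.111], [0.545, 0.214]]
```

```bash
python3 - <<'E'
from h import *
x,R=tool(); go(x+[0,0,.03],x+[.13,.0,.03],x+[.13,0,.001])
E
```

```text
to [0.59  0.156 0.072] rows 1 unit [0.47, 0.06, -0.88]
to [0.72  0.156 0.072] rows 4 unit [0.95, 0.09, 0.51]
to [0.72  0.156 0.043] rows 1 unit [-0.45, -0.06, 0.85]
```

```bash
python3 -m crank '[{"translation":[0.24,0.03,-0.44],"spin":0,"grip":8},{"translation":[0.24,0.03,-0.44],"spin":0,"grip":8},{"translation":[0.5,0.05,0.26],"spin":0,"grip":8},{"translation":[0.63,0.06,0.34],"spin":0,"grip":8},{"translation":[0.63,0.06,0.34],"spin":0,"grip":8}]'|tail -3; python3 -m crank '[{"translation":[0.63,0.06,0.34],"spin":0,"grip":8},{"translation":[0.63,0.06,0.34],"spin":0,"grip":8},{"translation":[0.63,0.06,0.34],"spin":0,"grip":8},{"translation":[0.25,0.02,0.12],"spin":0,"grip":8},{"translation":[0,0,0],"spin":0,"grip":8}]'|tail -3; python3 - <<'E'
from h import *
st();x,R=tool(); go((x[0],x[1],.044))
E
```

```text
ft_force: [0.4, 0.7, -2.0]
gripper_width: 0.0128
grasp_force: 58.9
ft_force: [0.3, 0.5, -3.2]
gripper_width: 0.0129
grasp_force: 58.9
t35.95 tcp [0.7242 0.1546 0.071 ] z [ 0.47  -0.017 -0.882] y [ 0.079 -0.995  0.061] q [ 0.171  0.504  1.778 -0.257  0.391  1.862] F [ 0.3  0.5 -3.2] w 12.9 g 58.9
to [0.724 0.155 0.044] rows 1 unit [-0.42, -0.06, 0.79]
```

```bash
python3 -m crank '[{"translation":[-0.15,-0.02,0.28],"spin":0,"grip":8},{"translation":[-0.15,-0.02,0.28],"spin":0,"grip":8},{"translation":[-0.12,-0.02,0.22],"spin":0,"grip":8},{"translation":[0,0,0],"spin":0,"grip":8}]' >/dev/null; python3 -c "from h import *;st()"; python3 -m crank '[{"translation":[0,0,0],"spin":0,"grip":40},{"translation":[0,0,0],"spin":0,"grip":85},{"translation":[0,0,0],"spin":0,"grip":85},{"translation":[0,0,0],"spin":0,"grip":85},{"translation":[0,0,0],"spin":0,"grip":85}]' >/dev/null; for i in 1 2; do python3 -m crank '[{"translation":[0,0,-1],"spin":0,"grip":85},{"translation":[0,0,-1],"spin":0,"grip":85},{"translation":[0,0,-1],"spin":0,"grip":85},{"translation":[0,0,-1],"spin":0,"grip":85},{"translation":[0,0,-1],"spin":0,"grip":85}]' >/dev/null; done; python3 - <<'E'
from h import *
st()
p=params('wrist');im=np.ascontiguousarray(optics.read_camera('wrist'));cv2.imwrite('pics/w9.png',im[:,:,::-1]); m=teal(im); cs,_=cv2.findContours(m,0,2)
for c in cs:
    if cv2.contourArea(c)>3000:
        q=cv2.approxPolyDP(cv2.convexHull(c),5,True)[:,0]; print(cv2.contourArea(c),q.tolist(),[onz(p,*k,.056).round(3).tolist()[:2] for k in q])
spin(.1); go((.82,.45,.40))
E
```

```text
t36.35 tcp [0.7222 0.1548 0.0432] z [ 0.469 -0.017 -0.883] y [ 0.08  -0.995  0.061] q [ 0.172  0.545  1.798 -0.301  0.334  1.909] F [ 0.4 -0.2 -2.6] w 13.0 g 58.9
t37.85 tcp [0.5814 0.1599 0.3107] z [ 0.471 -0.017 -0.882] y [ 0.079 -0.995  0.061] q [ 0.242  0.029  1.762 -0.168  0.883  1.794] F [0.6 0.9 0.2] w 85.3 g 0.0
4215.5 [[569, 261], [572, 333], [552, 338], [514, 332], [512, 270], [529, 261]] [[0.641, -0.235], [0.531, -0.246], [0.525, -0.204], [0.535, -0.131], [0.622, -0.123], [0.636, -0.154]]
11461.5 [[361, 139], [366, 262], [272, 262], [275, 138]] [[0.782, 0.103], [0.618, 0.088], [0.608, 0.204], [0.771, 0.217]]
lean 28.48 az -0.0315 spin deg -1.33 ydes [ 0.1   -0.992  0.071]
to [0.82 0.45 0.4 ] rows 10 unit [0.92, -0.88, 0.12]
```

```bash
python3 - <<'E'
from h import *
go((.80,.61,.46),(.86,.655,.46),(.92,.705,.46))
E
```

```text
to [0.8  0.61 0.46] rows 15 unit [0.67, -0.94, -0.07]
to [0.86  0.655 0.46 ] rows 2 unit [0.95, -0.67, 0.47]
to [0.92  0.705 0.46 ] rows 2 unit [0.96, -0.75, 0.46]
```

```bash
for i in 1 2 3; do python3 -m crank '[{"translation":[0.67,-0.96,-0.07],"spin":0,"grip":85},{"translation":[0.67,-0.96,-0.07],"spin":0,"grip":85},{"translation":[0.67,-0.96,-0.07],"spin":0,"grip":85},{"translation":[0.67,-0.96,-0.07],"spin":0,"grip":85},{"translation":[0.67,-0.96,-0.07],"spin":0,"grip":85}]'>/dev/null; done; python3 -c "from h import *;st()"; python3 -m crank '[{"translation":[0.9,-0.75,0.45],"spin":0,"grip":85},{"translation":[0.9,-0.75,0.45],"spin":0,"grip":85},{"translation":[0.9,-0.75,0.45],"spin":0,"grip":85}]' >/dev/null;python3 -c "from h import *;st();spin(.093)"
```

```text
t39.40 tcp [0.7984 0.6211 0.452 ] z [ 0.471 -0.016 -0.882] y [ 0.08  -0.995  0.061] q [ 0.725  0.799  0.243 -0.334  1.721  2.086] F [2.5 1.7 2. ] w 84.7 g 0.0
t39.70 tcp [0.8439 0.6554 0.4147] z [ 0.515  0.024 -0.857] y [ 0.098 -0.995  0.031] q [ 0.719  0.866  0.216 -0.327  1.617  2.094] F [-0.3 -0.2  0.2] w 85.0 g 0.0
lean 31.01 az 0.0471 spin deg 0.35 ydes [ 0.093 -0.995  0.028]
```

```bash
python3 -m crank '[{"translation":[0.9,-0.75,0.45],"spin":0,"grip":85},{"translation":[0.9,-0.75,0.45],"spin":0,"grip":85}]' >/dev/null;python3 -c "
from h import *
st();spin(.093);spin()
go((.61,.15,.30))"
```

```text
t39.90 tcp [0.8697 0.676  0.3985] z [ 0.548  0.057 -0.835] y [ 0.112 -0.994  0.006] q [ 0.716  0.894  0.216 -0.323  1.539  2.101] F [ 0.1 -1.  -0.6] w 85.1 g 0.0
lean 33.42 az 0.1032 spin deg 1.35 ydes [ 0.093 -0.996 -0.007]
lean 33.42 az 0.1032 spin deg 0.65 ydes [ 0.103 -0.995  0.   ]
to [0.61 0.15 0.3 ] rows 17 unit [-0.63, 0.97, -0.18]
```

```bash
for i in 1 2 3; do python3 -m crank '[{"translation":[-0.63,0.97,-0.18],"spin":0.01,"grip":85},{"translation":[-0.63,0.97,-0.18],"spin":0.01,"grip":85},{"translation":[-0.63,0.97,-0.18],"spin":0.01,"grip":85},{"translation":[-0.63,0.97,-0.18],"spin":0.01,"grip":85},{"translation":[-0.63,0.97,-0.18],"spin":0.01,"grip":85}]'>/dev/null; done; python3 -m crank '[{"translation":[-0.63,0.97,-0.18],"spin":0,"grip":85},{"translation":[-0.63,0.97,-0.18],"spin":0,"grip":85},{"translation":[0,0,0],"spin":0,"grip":85}]'>/dev/null; python3 - <<'E'
from h import *
st();spin(.095)
p=params('wrist');im=np.ascontiguousarray(optics.read_camera('wrist'));cv2.imwrite('pics/w10.png',im[:,:,::-1]); m=teal(im); cs,_=cv2.findContours(m,0,2)
for c in cs:
    if cv2.contourArea(c)>3000:
        q=cv2.approxPolyDP(cv2.convexHull(c),5,True)[:,0]; print(cv2.contourArea(c),q.tolist(),[onz(p,*k,.056).round(3).tolist()[:2] for k in q])
go((.642,.147,.165),(.7245,.156,.04))
E
```

```text
t41.70 tcp [0.601  0.1468 0.2986] z [ 0.545  0.054 -0.837] y [ 0.096 -0.995 -0.002] q [ 0.145  0.016  1.854 -0.039  0.693  1.642] F [ 0.2 -0.6 -0.5] w 84.8 g 0.0
lean 33.23 az 0.0992 spin deg 0.09 ydes [ 0.095 -0.995 -0.003]
3976.0 [[579, 290], [582, 371], [556, 376], [528, 360], [526, 302], [545, 292]] [[0.642, -0.219], [0.527, -0.229], [0.522, -0.181], [0.546, -0.131], [0.622, -0.124], [0.637, -0.156]]
12205.0 [[366, 168], [370, 296], [273, 295], [278, 168]] [[0.783, 0.103], [0.618, 0.088], [0.608, 0.203], [0.772, 0.217]]
to [0.642 0.147 0.165] rows 5 unit [-0.28, 0.03, 0.89]
to [0.724 0.156 0.04 ] rows 6 unit [0.0, -0.0, 0.83]
```

```bash
python3 -m crank '[{"translation":[-0.28,0.03,0.89],"spin":0,"grip":85},{"translation":[-0.28,0.03,0.89],"spin":0,"grip":85},{"translation":[-0.28,0.03,0.89],"spin":0,"grip":85},{"translation":[-0.28,0.03,0.89],"spin":0,"grip":85},{"translation":[-0.28,0.03,0.89],"spin":0,"grip":85}]'>/dev/null;  python3 -m crank '[{"translation":[0,0,0.9],"spin":0,"grip":85},{"translation":[0,0,0.9],"spin":0,"grip":85},{"translation":[0,0,0.9],"spin":0,"grip":85},{"translation":[0,0,0.9],"spin":0,"grip":85},{"translation":[0,0,0],"spin":0,"grip":85}]'>/dev/null; python3 - <<'E'
from h import *
st();spin(.095)
go((.7245,.156,.04))
E
```

```text
t42.75 tcp [0.7051 0.1573 0.0769] z [ 0.54   0.055 -0.84 ] y [ 0.099 -0.995 -0.002] q [ 0.134  0.468  1.905 -0.088  0.196  1.687] F [-0.3  0.3  0.4] w 85.0 g 0.0
lean 32.88 az 0.1022 spin deg 0.29 ydes [ 0.095 -0.995 -0.005]
to [0.724 0.156 0.04 ] rows 2 unit [-0.06, 0.05, 0.69]
```

```bash
python3 -m crank '[{"translation":[-0.06,0.05,0.6],"spin":0,"grip":85},{"translation":[-0.06,0.05,0.6],"spin":0,"grip":60},{"translation":[0,0,0],"spin":0,"grip":60}]'>/dev/null; python3 - <<'E'
from h import *
st();spin(.095);x,R=tool(); print('axis at z=.085',x-R[:,2]*(.085-x[2])/-R[2,2],'tip z',(x-.048*R[:,2])[2])
go((.7245,.156,.04))
E
```

```text
t43.05 tcp [0.7249 0.1571 0.0545] z [ 0.528  0.052 -0.847] y [ 0.098 -0.995 -0.   ] q [ 0.13   0.524  1.863 -0.086  0.196  1.682] F [-0.3  0.4 -0.6] w 60.2 g 0.0
lean 32.07 az 0.0982 spin deg 0.2 ydes [ 0.095 -0.995 -0.002]
axis at z=.085 [0.70587018 0.15518556 0.085     ] tip z 0.09513088813572709
to [0.724 0.156 0.04 ] rows 1 unit [-0.27, 0.03, 0.4]
```

```bash
python3 -m crank '[{"translation":[-0.2,0.03,0.25],"spin":0,"grip":60},{"translation":[-0.2,0.03,0.25],"spin":0,"grip":60},{"translation":[0,0,0],"spin":0,"grip":60}]'>/dev/null; python3 - <<'E'
from h import *
st();spin(.095);x,R=tool(); print('axis at z=.085',x-R[:,2]*(.085-x[2])/-R[2,2],'tip z',(x-.048*R[:,2])[2])
E
python3 -m crank '[{"translation":[0,0,0],"spin":0,"grip":8},{"translation":[0,0,0],"spin":0,"grip":8},{"translation":[0,0,0],"spin":0,"grip":8},{"translation":[0,0,0],"spin":0,"grip":8},{"translation":[0,0,0],"spin":0,"grip":8}]' >/dev/null;python3 - <<'E'
from h import *
st()
p=params('wrist');im=np.ascontiguousarray(optics.read_camera('wrist'));cv2.imwrite('pics/w11.png',im[:,:,::-1]); m=teal(im); cs,_=cv2.findContours(m,0,2)
for c in cs:
    if cv2.contourArea(c)>3000:
        q=cv2.approxPolyDP(cv2.convexHull(c),6,True)[:,0]; print(cv2.contourArea(c),q.tolist(),[onz(p,*k,.056).round(3).tolist()[:2] for k in q])
E
```

```text
t43.35 tcp [0.7239 0.1555 0.041 ] z [ 0.515  0.048 -0.856] y [ 0.096 -0.995  0.002] q [ 0.128  0.545  1.859 -0.092  0.196  1.687] F [-0.8  0.5  0.2] w 59.8 g 0.0
lean 31.12 az 0.0938 spin deg 0.1 ydes [ 0.095 -0.995  0.001]
axis at z=.085 [0.69748516 0.15301072 0.085     ] tip z 0.08214055457308236
t43.85 tcp [0.7246 0.1553 0.0418] z [ 0.516  0.048 -0.855] y [ 0.096 -0.995  0.002] q [ 0.128  0.544  1.858 -0.092  0.196  1.687] F [-1.3 -1.5  2.6] w 12.8 g 62.6
33175.0 [[425, 172], [434, 349], [235, 355], [202, 348], [214, 171]] [[0.784, 0.103], [0.69, 0.094], [0.678, 0.193], [0.679, 0.211], [0.773, 0.218]]
```

```bash
python3 - <<'E'
from h import *
p=np.load('w4.npy',allow_pickle=True).item(); im=cv2.imread('pics/w4.png')
g=cv2.cvtColor(im,cv2.COLOR_BGR2HSV)
m=cv2.inRange(g,(0,0,40),(179,90,130))
for (x0,y0,x1,y1) in((225,95,262,128),(350,95,388,128),(205,295,250,338)):
    s=m[y0:y1,x0:x1]; n,l,st_,ce=cv2.connectedComponentsWithStats(s); k=1+np.argmax(st_[1:,4]); u,v=ce[k]+[x0,y0]; print((u,v),st_[k],onz(p,u,v,.076).round(4))
for u,v in((221,88),(393,88)): print('lid rear',onz(p,u,v,.08).round(4))
E
```

```text
(np.float64(243.0082644628099), np.float64(110.36363636363636)) [  7   7  23  18 363] [ 0.6177 -0.155   0.076 ]
(np.float64(369.2119565217391), np.float64(110.70108695652173)) [  9   7  22  18 368] [ 0.6265 -0.2397  0.076 ]
(np.float64(234.0873362445415), np.float64(319.20742358078604)) [ 13   9  32  34 916] [ 0.4823 -0.1715  0.076 ]
lid rear [ 0.6331 -0.1367  0.08  ]
lid rear [ 0.6459 -0.2552  0.08  ]
```

```bash
python3 - <<'E'
from h import *
x,R=tool(); go(x+[0,0,.06],(.70,.15,.25),(.45,.08,.25),(.45,-.2022,.25))
E
```

```text
to [0.725 0.155 0.102] rows 2 unit [0.52, 0.0, -0.86]
to [0.7  0.15 0.25] rows 5 unit [0.37, 0.02, -0.93]
to [0.45 0.08 0.25] rows 8 unit [-0.91, 0.19, -0.55]
to [ 0.45  -0.202  0.25 ] rows 10 unit [-0.08, 0.94, -0.05]
```

```bash
python3 -m crank '[{"translation":[0.26,0,-0.43],"spin":0,"grip":8},{"translation":[0.39,0,-0.65],"spin":0,"grip":8},{"translation":[0.39,0,-0.65],"spin":0,"grip":8},{"translation":[0.37,0.02,-0.93],"spin":-0.04,"grip":8},{"translation":[0.37,0.02,-0.93],"spin":-0.04,"grip":8}]' | tail -3; python3 -m crank '[{"translation":[0.37,0.02,-0.93],"spin":0,"grip":8},{"translation":[0.37,0.02,-0.93],"spin":0,"grip":8},{"translation":[0,0,-0.5],"spin":0,"grip":8},{"translation":[-0.4,0.1,-0.3],"spin":0,"grip":8},{"translation":[-0.8,0.15,-0.5],"spin":0,"grip":8}]' | tail -3; python3 -c "
from h import *
st();spin(.105);go((.45,.08,.25),(.45,-.2022,.25))"
```

```text
ft_force: [1.2, -0.5, -3.0]
gripper_width: 0.0128
grasp_force: 61.8
ft_force: [-0.2, -0.1, -3.9]
gripper_width: 0.0128
grasp_force: 61.8
t44.90 tcp [0.6541 0.1388 0.2341] z [ 0.515  0.048 -0.856] y [ 0.104 -0.995  0.006] q [ 0.112  0.173  1.827 -0.016  0.599  1.588] F [-0.2 -0.1 -3.9] w 12.8 g 61.8
lean 31.12 az 0.0938 spin deg -0.08 ydes [ 0.105 -0.994  0.007]
to [0.45 0.08 0.25] rows 6 unit [-0.95, 0.21, -0.67]
to [ 0.45  -0.202  0.25 ] rows 10 unit [-0.09, 0.94, -0.05]
```

```bash
python3 -m crank '[{"translation":[-0.95,0.21,-0.67],"spin":0,"grip":8},{"translation":[-0.95,0.21,-0.67],"spin":0,"grip":8},{"translation":[-0.95,0.21,-0.67],"spin":0,"grip":8},{"translation":[-0.95,0.21,-0.67],"spin":0,"grip":8},{"translation":[-0.95,0.21,-0.67],"spin":0,"grip":8}]' | tail -3; python3 -m crank '[{"translation":[-0.8,0.3,-0.5],"spin":0,"grip":8},{"translation":[-0.2,0.7,-0.15],"spin":0,"grip":8},{"translation":[-0.09,0.94,-0.05],"spin":0,"grip":8},{"translation":[-0.09,0.94,-0.05],"spin":0,"grip":8},{"translation":[-0.09,0.94,-0.05],"spin":0,"grip":8}]' | tail -3; python3 -m crank '[{"translation":[-0.09,0.94,-0.05],"spin":0,"grip":8},{"translation":[-0.09,0.94,-0.05],"spin":0,"grip":8},{"translation":[-0.09,0.94,-0.05],"spin":0,"grip":8},{"translation":[0,0.8,0],"spin":0,"grip":8},{"translation":[0,0.3,0],"spin":0,"grip":8}]' | tail -3;python3 -c "
from h import *
st();spin(.105);go((.45,-.2158,.165),(.5838,-.2022,.150))"
```

```text
ft_force: [-0.0, 0.4, -2.2]
gripper_width: 0.0125
grasp_force: 61.8
ft_force: [0.3, 0.7, -4.2]
gripper_width: 0.0127
grasp_force: 61.8
ft_force: [0.5, -0.2, -3.0]
gripper_width: 0.0128
grasp_force: 61.8
t46.40 tcp [ 0.4538 -0.1483  0.2475] z [ 0.513  0.048 -0.857] y [ 0.1   -0.995  0.004] q [-0.841 -0.11   2.086  0.556  0.902  0.336] F [ 0.5 -0.2 -3. ] w 12.8 g 61.8
lean 31.03 az 0.0929 spin deg -0.31 ydes [ 0.105 -0.994  0.007]
to [ 0.45  -0.216  0.165] rows 3 unit [-0.57, 0.74, 0.73]
to [ 0.584 -0.202  0.15 ] rows 4 unit [0.9, -0.0, 0.68]
```

```bash
python3 -m crank '[{"translation":[-0.43,0.56,0.55],"spin":0,"grip":8},{"translation":[-0.43,0.56,0.55],"spin":0,"grip":8},{"translation":[-0.43,0.56,0.55],"spin":0,"grip":8},{"translation":[-0.43,0.56,0.55],"spin":0,"grip":8},{"translation":[0,0,0],"spin":0,"grip":8}]' | tail -3; python3 -c "
from h import *
st();spin(.105);go((.5838,-.2022,.150))"
```

```text
ft_force: [-0.1, 0.1, -3.2]
gripper_width: 0.0129
grasp_force: 61.8
t46.90 tcp [ 0.4503 -0.2144  0.1632] z [ 0.512  0.051 -0.858] y [ 0.102 -0.995  0.001] q [-0.982  0.1    2.147  0.719  0.76  -0.013] F [-0.1  0.1 -3.2] w 12.9 g 61.8
lean 30.94 az 0.0997 spin deg -0.22 ydes [ 0.105 -0.994  0.003]
to [ 0.584 -0.202  0.15 ] rows 4 unit [0.9, 0.01, 0.67]
```

```bash
python3 -m crank '[{"translation":[0.6,0.01,0.45],"spin":0,"grip":8},{"translation":[0.6,0.01,0.45],"spin":0,"grip":8},{"translation":[0.6,0.01,0.45],"spin":0,"grip":8},{"translation":[0.6,0.01,0.45],"spin":0,"grip":8},{"translation":[0.6,0.01,0.45],"spin":0,"grip":8}]' | tail -3; python3 -m crank '[{"translation":[0.6,0.01,0.45],"spin":0,"grip":8},{"translation":[0,0,0],"spin":0,"grip":8}]'|tail -3; python3 -c "
from h import *
st();spin(.105);go((.5838,-.2022,.135))
cv2.imwrite('pics/w12.png',optics.read_camera('wrist')[:,:,::-1]);cv2.imwrite('pics/t12.png',optics.read_camera('top')[:,:,::-1])"
```

```text
ft_force: [-0.3, -0.3, -2.7]
gripper_width: 0.0127
grasp_force: 61.8
ft_force: [-0.3, 0.8, -3.4]
gripper_width: 0.0129
grasp_force: 61.8
t47.60 tcp [ 0.5875 -0.2013  0.1534] z [ 0.515  0.05  -0.855] y [ 0.105 -0.994  0.005] q [-0.692  0.256  1.968  0.677  0.627  0.273] F [-0.3  0.8 -3.4] w 12.9 g 61.8
lean 31.19 az 0.0968 spin deg 0.05 ydes [ 0.105 -0.994  0.005]
to [ 0.584 -0.202  0.135] rows 1 unit [-0.43, 0.01, 0.46]
```

```bash
python3 -m crank '[{"translation":[-0.33,0.01,0.36],"spin":0,"grip":8},{"translation":[-0.13,0.01,0.2],"spin":0,"grip":8},{"translation":[0,0,0],"spin":0,"grip":8},{"translation":[0,0,0],"spin":0,"grip":8}]' |tail -3; python3 - <<'E'
from h import *
st();go((.5838,-.2022,.125))
im=np.ascontiguousarray(cv2.imread('pics/w12.png')[:,:,::-1]); m=teal(im); cs,_=cv2.findContours(m,0,2)
p=params('wrist')
for c in cs:
    if cv2.contourArea(c)>3000:
        q=cv2.approxPolyDP(cv2.convexHull(c),6,True)[:,0]; print(cv2.contourArea(c),q.tolist())
E
```

```text
ft_force: [0.1, -0.6, -3.6]
gripper_width: 0.0126
grasp_force: 61.8
t48.10 tcp [ 0.5824 -0.204   0.1318] z [ 0.515  0.049 -0.856] y [ 0.103 -0.995  0.005] q [-0.703  0.288  1.997  0.735  0.585  0.195] F [ 0.1 -0.6 -3.6] w 12.6 g 61.8
to [ 0.584 -0.202  0.125] rows 1 unit [-0.07, -0.06, 0.22]
11452.0 [[280, 169], [275, 303], [263, 338], [247, 353], [206, 347], [218, 171]]
8508.0 [[314, 168], [382, 170], [383, 350], [312, 244]]
```

```bash
python3 -m crank '[{"translation":[-0.07,-0.06,0.22],"spin":0,"grip":8},{"translation":[0,0,0],"spin":0,"grip":8}]' >/dev/null; python3 -c "from h import *;st()"; for i in 1 2 ; do python3 -m crank '[{"translation":[-0.05,0,0.085],"spin":0,"grip":8},{"translation":[0,0,0],"spin":0,"grip":8}]' >/dev/null; python3 -c "from h import *;st()"; done
```

```text
t48.30 tcp [ 0.5842 -0.2019  0.1246] z [ 0.515  0.049 -0.856] y [ 0.104 -0.995  0.005] q [-0.697  0.301  2.003  0.754  0.568  0.177] F [ 0.6 -0.1 -2.7] w 12.7 g 61.8
t48.50 tcp [ 0.5844 -0.2021  0.1218] z [ 0.515  0.049 -0.856] y [ 0.104 -0.995  0.006] q [-0.697  0.306  2.006  0.762  0.562  0.167] F [-0.1 -0.4 -2.6] w 12.9 g 61.8
t48.70 tcp [ 0.5844 -0.2022  0.1188] z [ 0.515  0.049 -0.856] y [ 0.103 -0.995  0.006] q [-0.697  0.312  2.009  0.771  0.556  0.156] F [-0.3  0.  -3.4] w 12.7 g 61.8
```

```bash
for i in 1 2 ; do python3 -m crank '[{"translation":[-0.034,0,0.057],"spin":0,"grip":8},{"translation":[0,0,0],"spin":0,"grip":8}]' >/dev/null; python3 -c "from h import *;st()"; done
```

```text
t48.90 tcp [ 0.5844 -0.2022  0.1169] z [ 0.515  0.049 -0.856] y [ 0.103 -0.995  0.006] q [-0.697  0.315  2.011  0.777  0.553  0.149] F [-0.2 -0.3 -3. ] w 12.7 g 61.8
t49.10 tcp [ 0.5849 -0.2029  0.1158] z [ 0.516  0.048 -0.855] y [ 0.103 -0.995  0.007] q [-0.698  0.318  2.012  0.784  0.549  0.141] F [-2.8 -0.7  3.4] w 12.8 g 62.9
```

```bash
python3 -m crank '[{"translation":[0,0,0],"spin":0,"grip":25},{"translation":[0,0,0],"spin":0,"grip":45},{"translation":[0,0,0],"spin":0,"grip":45}]' |tail -3; python3 -m crank '[{"translation":[0,0,-0.5],"spin":0,"grip":45},{"translation":[0,0,-1],"spin":0,"grip":45},{"translation":[0,0,-1],"spin":0,"grip":45},{"translation":[0,0,-1],"spin":0,"grip":45},{"translation":[0,0,-1],"spin":0,"grip":45}]' |tail -3;  python3 -m crank '[{"translation":[0,0,-0.6],"spin":0,"grip":45},{"translation":[0,0,0],"spin":0,"grip":45}]' |tail -3; python3 - <<'E'
from h import *
st()
w=optics.read_camera('wrist');p=params('wrist');np.save('w13.npy',p,allow_pickle=True);cv2.imwrite('pics/w13.png',w[:,:,::-1])
t=optics.read_camera('top'); s=optics.read_camera('scene'); cv2.imwrite('pics/t13.png',t[:,:,::-1])
f=lambda i,k:cv2.resize(np.ascontiguousarray(i),k,interpolation=2)
cv2.imwrite('pics/fin.png',np.hstack([f(w[80:440,60:560],(500,400)),np.vstack([f(t[120:290,310:490],(300,283)),np.zeros((117,300,3),np.uint8)])])[:,:,::-1])
m=teal(np.ascontiguousarray(w)); cs,_=cv2.findContours(m,0,2)
for c in cs:
    if cv2.contourArea(c)>2000: print(cv2.contourArea(c),cv2.approxPolyDP(cv2.convexHull(c),5,True)[:,0].tolist())
E
```

```text
ft_force: [-0.4, -0.6, 0.5]
gripper_width: 0.0454
grasp_force: 0.0
ft_force: [0.1, -1.1, 0.4]
gripper_width: 0.0451
grasp_force: 0.0
ft_force: [0.6, 0.2, -0.3]
gripper_width: 0.0451
grasp_force: 0.0
t50.10 tcp [ 0.5061 -0.211   0.2487] z [ 0.518  0.045 -0.854] y [ 0.102 -0.995  0.01 ] q [-0.851  0.023  1.963  0.568  0.894  0.311] F [ 0.6  0.2 -0.3] w 45.1 g 0.0
19310.5 [[255, 175], [380, 178], [385, 293], [369, 330], [267, 329], [249, 294]]
```

View pics/fin.png

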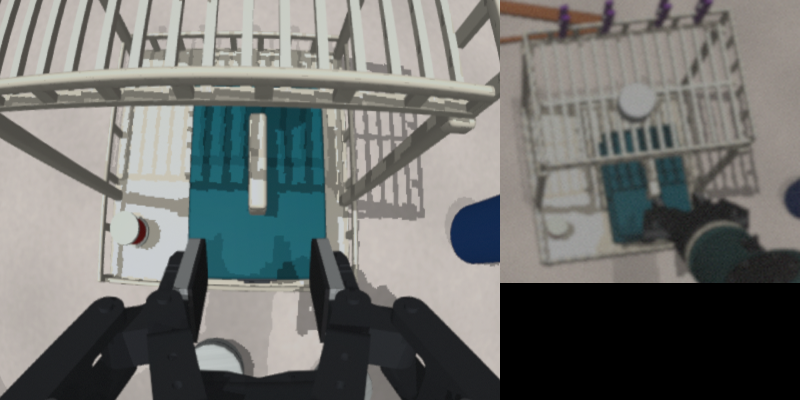

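```bash
python3 - <<'E'
from h import *
p=np.load('w13.npy',allow_pickle=True).item(); a,b=(249,294),(385,293)
for z in(.13,.136):
    A,B=onz(p,*a,z),onz(p,*b,z); m=(A+B)/2; th=np.arctan2(B[0]-A[0],A[1]-B[1]); print(z,np.linalg.norm(A-B),th,'ctr',m+.085*np.array([np.cos(th),np.sin(th),0]))
E
python3 -m crank '[{"translation":[0,0,-1],"spin":0,"grip":45},{"translation":[0,0,-1],"spin":0,"grip":45},{"translation":[0,0,0],"spin":0,"grip":45},{"translation":[0,0,0],"spin":0,"grip":45}]' |tail -3
```

```text
0.13 0.11620287230115767 0.1103037903709597 ctr [ 0.58767799 -0.200599    0.13      ]
0.136 0.11398632501878911 0.11030379037096066 ctr [ 0.58727818 -0.20060656  0.136     ]
ft_force: [-0.4, 0.0, -0.6]
gripper_width: 0.045
grasp_force: 0.0
```

```bash
python3 - <<'E'
from h import *
p=np.load('w13.npy',allow_pickle=True).item(); h=np.array([np.cos(.107),np.sin(.107)]); n=np.array([-h[1],h[0]])
for z in(.130,.136):
    F=onz(p,317,329.5,z)[:2]@h; L=onz(p,249,294,z)[:2]@n; R=onz(p,385,293,z)[:2]@n
    print(z,'centre',((F+.085)*h+(L+R)/2*n).round(4),'width',L-R)
w=optics.read_camera('wrist');p=params('wrist');st()
m=teal(np.ascontiguousarray(w)); cs,_=cv2.findContours(m,0,2)
for c in cs:
    if cv2.contourArea(c)>2000:
        q=cv2.approxPolyDP(cv2.convexHull(c),5,True)[:,0]; print(cv2.contourArea(c),q.tolist(),[onz(p,*k,.13).round(3).tolist()[:2] for k in q])
E
```

```text
0.13 centre [ 0.5579 -0.2041] width 0.11620223812276853
0.136 centre [ 0.5581 -0.204 ] width 0.1139857029372299
t50.70 tcp [ 0.4747 -0.2121  0.2959] z [ 0.514  0.05  -0.856] y [ 0.104 -0.995  0.004] q [-0.921 -0.067  1.919  0.532  1.049  0.331] F [-0.2 -0.6  0.3] w 44.9 g 0.0
16004.5 [[373, 160], [378, 293], [370, 300], [265, 300], [259, 293], [265, 158]] [[0.622, -0.256], [0.481, -0.27], [0.474, -0.263], [0.463, -0.161], [0.469, -0.154], [0.612, -0.14]]
```

```bash
python3 -c "
from station import robot
print(robot.finish_job())"
```

```text
the job is handed in; nothing more can be done
None
```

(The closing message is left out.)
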